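# Load washed bearings into the vacuum drying pot

### The arm

A 7-joint arm with a two-finger parallel gripper is mounted at the origin on a cart in front of the work surface, level with it; the furniture and walls round the work are solid. World frame = base frame: x ahead of the robot, y to its left, z up, the work surface at z = 0. Lengths are in m, angles in rad, forces in N, time in s.
With the tool pointing down it reaches from about 0.425 to 0.825 m from the base axis. Payload 3.6 kg.
Tool frame: the origin (TCP) lies midway between the tips of the shut fingers; the grasp point (between the pads) lies 19 mm behind it; z points along the fingers, x is the direction in which the jaws open and shut, and the axes are right-handed (so a half turn about z gives the same grasp; the last joint's range is limited). The gripper opens to 93 mm and grips with 3 to 60 N. Pads are 15 mm wide; open, the fingers measure 128 mm over their backs; the gripper's body (75 mm by 188 mm) begins 65 mm behind the grasp point.
Start: joints at [1.161, 0.615, -0.013, 1.423, 0.008, 1.103, -0.04], TCP at [0.243, -0.603, 0.219] pointing down, gripper open.
Joint ranges: [-3.12, 3.12], [-0.3, 2.06], [-1.34, 1.32], [0.26, 2.42], [-1.36, 4.5], [0.01, 1.98], [-2.84, 2.84]. Speed limits (rad/s): [2.79, 2.79, 3.14, 3.14, 3.14, 3.14, 3.14].

### API

Orientations are given as a unit quaternion [w, x, y, z].
In Python, from plant import readout, optics, r gives the robot as it stands.
- The arm moves only by the tool servo_tool, never from a script. Its argument "targets" is a list of rows, each a list of 2 entries, a list of its own where there are three numbers: the shift along the world's x, y, z in cm, then the turn, a rotation vector about the world's x, y, z in rad. In form: [[[x, y, z], [rx, ry, rz]], ...]. A call has exactly 10 rows; each row shifts and turns the commanded pose from where the row before left it; what a row does not reach is not made up. A row lasts 1/8 s, in which the tool goes at most 62.5 mm and 10.7 degrees, less where a joint would pass 70% of its speed; a pose out of reach is approached as far as the arm can. A call with a gripper value outside its range is refused whole. "grip" is the opening, from 0 (shut) to 1 (fully open), set as the call begins (left out, the last holds). The fingers move at their own pace and stop on an object; "newtons" is the grip in N (left out, the last holds). Time passes only in rows, so rows that do not move let the fingers close, or fill a call up. It gives the time, the measured TCP pose, the force and the opening at its end, in the units of the state.
- readout.get_obs(): the state, without advancing time (a new reading comes with each control period).
- optics.capture(name): name is "scene" or "top"; returns (picture, depth): 420x560x3 uint8, blue, green, red; 420x560 float32, m along the optical axis (not along the pixel's ray), 0 where there is no reading.
- optics.camera_model(name): a dict with "vertical_fov" (degrees; the focal length in pixels is half the picture's height over the tangent of half this angle, whatever the lens; pixels are square), "cx", "cy" (the principal point, pixels), "dist_coeffs" ([k1, k2, p1, p2, k3] as OpenCV has them; the pictures are not rectified), "cam_to_world" (4x4, takes a point from camera to world coordinates). Camera axes: x right, y up, looking along -z (the intrinsics and any distortion apply to the point x, -y, -z); pixel columns grow to the right and rows downward; lengths in m; the calibration is good to about 2 mm. A picture is of the moment at which its call begins. camera_model takes no time and is no camera call.
- r.sign_off(): hands the job in, once; it reports no verdict.
The state is a dict: "t": time; "joints": joint angles; "joint_vel": joint speeds; "joint_efforts": joint torques, N m; "eef_pos": TCP position; "orientation": TCP orientation; "force": force on the tool from outside, world axes, zero at the start; "ft_torque": the same for the moment, N m; "gripper_width": opening from 0.0 (shut) to 1.0 (fully open).
Only numpy, scipy, OpenCV 4.12 (cv2) and the standard library are available. Lean on these libraries where they do the work, as an engineer would, in place of code of your own. Each camera call takes 0.05 s, during which the arm holds its last target.

### The job

Load the vacuum drying pot: lift its lid off by the knob and set it aside flat on the bench, then slide every washed bearing from the rubber mat over the spindle in the pot until it rests on the collar or on the bearing below. Put the lid back so that it sits flush on the rim, and only then open the valve to the pump by swinging its lever a full quarter turn, in line with the pipe. Leave the glue bottle, the tape measure and the wrench where they are.

Things in the scene. Friction and masses are not known exactly. Their poses are not given: they have to be found in the camera images.
- vacuum_pot: fixed drying unit, left or right of the middle: round steel pot, outside diameter 160 mm (rim bead 173), inside 150, rim top 95 mm above the bench, inner floor at 18; upright spindle 20 mm thick in its middle, above a collar 32 mm in diameter. Behind the pot a copper pipe with a valve leads to a pump. Origin: on the pot's axis at bench height, z up, x from the pot along the pipe to the pump
- spindle_seat (a point): centre of the collar's top in the pot, 45 mm above the bench: the lowest bearing's underside rests here
- spindle_tip (a point): top of the spindle, 124 mm above the bench; the last 10 mm taper to 8 mm diameter, below that the spindle is 20 mm thick
- lid: loose aluminium lid, 0.3 to 0.5 kg: flange 174 mm in diameter, 5 mm thick; hollow dome above it, top at 42 mm; centring lip 143 mm in diameter (3.5 mm play all round in the pot) reaching 10 mm below the flange. Origin: centre of the flange's underside, z up to the knob: 95 mm above the bench when seated on the pot, 10 mm when the lid stands on its lip on the bench
- knob (a point): middle of the lid's black knob head, 64 mm above the lid's origin: round, 38 to 40 mm in diameter from 58 to 68 mm above that origin, its top at 75 mm; below it a neck 20 mm thick down to the dome's top at 42 mm
- bearing_0: steel ball bearing (a plain ring to handle): outside 52 mm, bore 25 mm, 15 mm high, 0.13 kg. Origin: centre of its underside, z its axis. Lies flat on the 3 mm rubber mat, which lies on the other side from the pot
- bearing_1: as bearing_0
- bearing_2: as bearing_0
- bearing_3: smaller steel ball bearing: outside 47 mm, bore 25 mm, 12 mm high, 0.08 kg. Origin: centre of its underside, z its axis
- bearing_4: as bearing_3
- valve_lever (a joint): angle of the valve lever (rad): 0 to 0.2 at the start = shut, lever across the pipe, at 0 along the vacuum_pot's -y; 1.571 = fully open, at its stop, lever in line with the pipe and pointing to the pump. Grows anticlockwise seen from above; takes about 3 N at its end; stays where it is left
- lever_end (a point): on the lever's black grip, 60 mm from the pivot, 88 mm above the bench, in the middle of the grip's width and height; the grip is 11 mm wide, 16 mm high (80 to 96 mm above the bench) and reaches from 20 to 72 mm from the pivot
- tape_measure: green tape measure, 36x91x68 mm, standing on the bench; origin centre of its underside; to be left alone
- glue_bottle: upright glue bottle, 58 mm in diameter, 196 mm high; origin centre of its underside; to be left alone
- wrench_17: combination wrench 199 mm long (along its x), lying flat; origin its middle; to be left alone
- valve_pivot (a point): on the upright pivot of the valve lever, 130 mm along the vacuum_pot's x from the pot's axis, level with lever_end; the pipe below it is 12 mm thick, 60 mm above the bench, the valve body 25 mm. The pump stands beyond, 236 to 382 mm along the vacuum_pot's x, 95 mm across and up to 147 mm high
Mind the look-alikes: they are no part of the job. Leave any orange, purple or red look-alike of the bearing_3 alone.

How it is judged:
By the outcome, as a careful person would: the job done as asked, in the order asked, and still so for the second after the job is handed in, with the robot touching nothing.
Of bearing_0, bearing_1, bearing_2, bearing_3, bearing_4 only 3 to 5 are there at a start; the rules pass over those that are not, and their reading is None.
At some moment in a run one of bearing_0, bearing_1, bearing_2, bearing_3, bearing_4 may be knocked a few centimetres aside while the robot is not near it.
It also fails if it takes over 210 s, if anything falls off the work surface, if the arm or the gripper's body presses on something with over 40 N, if the wrist force passes 120 N, or if a joint passes its speed limit or range.

## Working session

There is one attempt and no reset: what is moved stays moved. The work goes in short steps, Python scripts to look and compute and a tool call to move; the robot and the scene stay as the last step left them, time stands still between calls to the robot, and variables do not carry over. Pictures are saved under pics/ and viewed, and the job is handed in when it is done.

Besides the shell and the picture viewer there is one more tool, called after "Request:" as name(argument=value, ...), one argument or row to a line, values as JSON. servo_tool: Moves the arm, as the interface text tells. Its arguments: {"type":"object","properties":{"targets":{"type":"array","items":{"type":"array"}},"grip":{"type":"number"},"newtons":{"type":"number"}},"required":["targets"]}

```bash
ls; mkdir -p pics; cat > h.py <<'E'
import numpy as np, cv2, sys
sys.path.insert(0,'.')
from plant import readout, optics, r
def cam(name):
    m=optics.camera_model(name); f=210/np.tan(np.radians(m['vertical_fov'])/2)
    K=np.array([[f,0,m['cx']],[0,f,m['cy']],[0,0,1.]]); return K,np.array(m['dist_coeffs'],float),np.array(m['cam_to_world'])
def ray(name,uv):
    K,d,T=cam(name); p=cv2.undistortPoints(np.array(uv,float).reshape(-1,1,2),K,d).reshape(-1,2)
    D=np.c_[p[:,0],-p[:,1],-np.ones(len(p))]@T[:3,:3].T; return T[:3,3],D
def onz(name,uv,z):
    o,D=ray(name,uv); s=(z-o[2])/D[:,2]; return o+D*s[:,None]
def bydepth(name,uv,dep):
    o,D=ray(name,uv); return o+D*np.array(dep).reshape(-1,1)
def proj(name,P):
    K,d,T=cam(name); P=np.atleast_2d(P); c=(P-T[:3,3])@T[:3,:3]; c=c*[1,-1,-1]
    return cv2.projectPoints(c.reshape(-1,1,3),np.zeros(3),np.zeros(3),K,d)[0].reshape(-1,2)
def snap(name,tag):
    im,d=optics.capture(name); cv2.imwrite(f'pics/{tag}.png',im); np.save(f'pics/{tag}.npy',d); return im,d
E
python3 - <<'E'
from h import *
o=readout.get_obs(); print(o)
for n in('scene','top'):
    snap(n,n+'0'); print(optics.camera_model(n))
E
```

```text
pics
{'t': 0.0, 'joints': array([ 1.16048583,  0.61591911, -0.01263045,  1.42491965,  0.0081179 ,
        1.10340247, -0.04036176]), 'joint_vel': array([-1.05719363e-03, -1.28935199e-04,  4.47951014e-04,  5.97786809e-04,
       -3.30470521e-05, -7.09808173e-04, -1.43638087e-03]), 'joint_efforts': array([-7.75092690e-05, -4.58936155e+01,  2.09209523e-01, -1.65744138e+01,
       -6.11084397e-02,  2.04833038e-02,  2.17560250e-04]), 'eef_pos': array([ 0.24310445, -0.60195577,  0.21747435]), 'orientation': array([-7.07283222e-04,  8.29026405e-01, -5.59207951e-01, -1.08962848e-03]), 'force': array([ 0.06576883, -0.27679835,  0.02255659]), 'ft_torque': array([ 0.01805855,  0.00556515, -0.02153068]), 'gripper_width': 1.0009546369791922}
{'vertical_fov': 43.86209506014108, 'cx': 277.2401227672954, 'cy': 212.5612195106818, 'dist_coeffs': array([-0.14924114,  0.        ,  0.        ,  0.        ,  0.        ]), 'cam_to_world': array([[-0.5991376 ,  0.45514281, -0.65869505, -0.21433817],
       [-0.80063466, -0.3449808 ,  0.48986977,  0.68117912],
       [-0.00427644,  0.82087348,  0.57109408,  0.85644122],
       [ 0.        ,  0.        ,  0.        ,  1.        ]])}
{'vertical_fov': 47.93632453552013, 'cx': 277.1357640868388, 'cy': 212.9847762428603, 'dist_coeffs': array([-0.13939971,  0.        ,  0.        ,  0.        ,  0.        ]), 'cam_to_world': array([[ 0.10559958,  0.96441427, -0.24239193,  0.22962832],
       [-0.99439305,  0.10104357, -0.03118759,  0.03228343],
       [-0.00558561,  0.24432625,  0.969677  ,  1.53427844],
       [ 0.        ,  0.        ,  0.        ,  1.        ]])}
```

View pics/scene0.png

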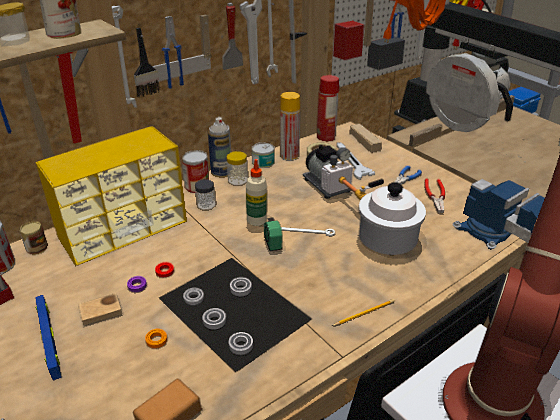

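View pics/top0.png

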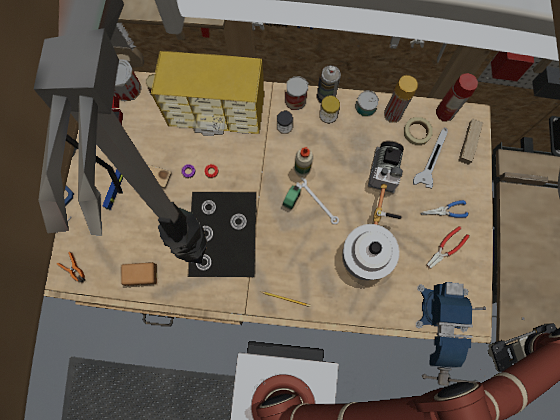

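The pot with its lid is at scene (392,218), top (370,250). On the mat there are four steel rings, at scene (193,296), (240,286), (213,318) and (240,343). The purple, red and orange rings at (137,284), (165,269) and (156,338) are the look-alikes. A dark lamp arm hangs over the mat in the top view. Next I measure.

```bash
python3 - <<'E'
from h import *
s=cv2.imread('pics/scene0.png'); ds=np.load('pics/scene0.npy'); t=cv2.imread('pics/top0.png'); dt=np.load('pics/top0.npy')
def P(n,d,u,v):return bydepth(n,[(u,v)],[d[v,u]])[0].round(4)
print('lamp',[P('top',dt,u,v) for u,v in[(80,60),(130,150),(185,230),(195,245),(60,180),(95,180)]])
# bearings: bright on mat
vv,uu=np.mgrid[0:420,0:560]; 
W=bydepth('scene',np.c_[uu.ravel(),vv.ravel()],ds.ravel()).reshape(420,560,3)
W[ds==0]=np.nan
np.save('pics/Ws.npy',W)
WT=bydepth('top',np.c_[uu.ravel(),vv.ravel()],dt.ravel()).reshape(420,560,3); WT[dt==0]=np.nan; np.save('pics/Wt.npy',WT)
g=cv2.cvtColor(s,cv2.COLOR_BGR2GRAY)
for (u,v) in[(193,296),(240,286),(213,318),(240,343)]:
    box=W[v-25:v+25,u-25:u+25].reshape(-1,3); b=box[(box[:,2]>0.0095)&(box[:,2]<.03)]
    top=b[b[:,2]>np.percentile(b[:,2],90)-.003]
    (c,rad)=cv2.minEnclosingCircle(top[:,:2].astype(np.float32)*1000)
    print((u,v),np.percentile(b[:,2],[50,95]).round(4),np.array(c).round(1),round(rad,1),len(top))
# lid
for n,WW in(('s',W),('t',WT)):
  b=WW.reshape(-1,3); 
  b=b[(b[:,0]>.3)&(b[:,0]<.8)&(b[:,1]<-.05)&(b[:,1]>-.5)]
  for lo,hi in((.088,.104),(.13,.142),(.145,.155),(.155,.175)):
    q=b[(b[:,2]>lo)&(b[:,2]<hi)]; 
    if len(q)>3:print(n,lo,len(q),q.mean(0).round(4),np.ptp(q,0).round(4))
E
```

```text
lamp [array([0.329 , 0.1272, 1.366 ]), array([0.3174, 0.1253, 1.2928]), array([0.3061, 0.1234, 1.1339]), array([0.2967, 0.1163, 1.1164]), array([0.2803, 0.1311, 1.3507]), array([0.6643, 0.7264, 0.0029])]
(193, 296) [0.0151 0.019 ] [566.3 313.2] 64.0 156
(240, 286) [0.0158 0.019 ] [553.3 243. ] 62.0 162
(213, 318) [0.0162 0.0194] [518.7 323.5] 87.3 284
(240, 343) [0.0162 0.0191] [451.5 305.1] 55.3 268
s 0.088 1570 [ 0.5015 -0.2445  0.0967] [0.4989 0.3654 0.0159]
s 0.13 902 [ 0.4773 -0.2583  0.1359] [0.4656 0.3338 0.012 ]
s 0.145 52 [ 0.4684 -0.3474  0.1476] [0.4609 0.2885 0.0097]
s 0.155 143 [ 0.4943 -0.2154  0.1652] [0.0392 0.0367 0.0165]
t 0.088 1479 [ 0.5383 -0.2424  0.0979] [0.4962 0.3648 0.0159]
t 0.13 1116 [ 0.4848 -0.2655  0.1361] [0.4653 0.3359 0.012 ]
t 0.145 188 [ 0.366  -0.4441  0.1471] [0.462  0.2935 0.0098]
t 0.155 137 [ 0.4979 -0.2215  0.1676] [0.0375 0.0372 0.0167]
```

```bash
python3 - <<'E'
import cv2
s=cv2.imread('pics/scene0.png'); t=cv2.imread('pics/top0.png')
a=cv2.resize(s[170:290,290:450],None,fx=4,fy=4,interpolation=2)
cv2.imwrite('pics/c1.png',a)
a=cv2.resize(t[130:290,320:440],None,fx=4,fy=3.6,interpolation=2); cv2.imwrite('pics/c2.png',a)
a=cv2.resize(s[255:375,110:310],None,fx=4,fy=4,interpolation=2); cv2.imwrite('pics/c3.png',a)
E
```

```text
(no output)
```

View pics/c1.png

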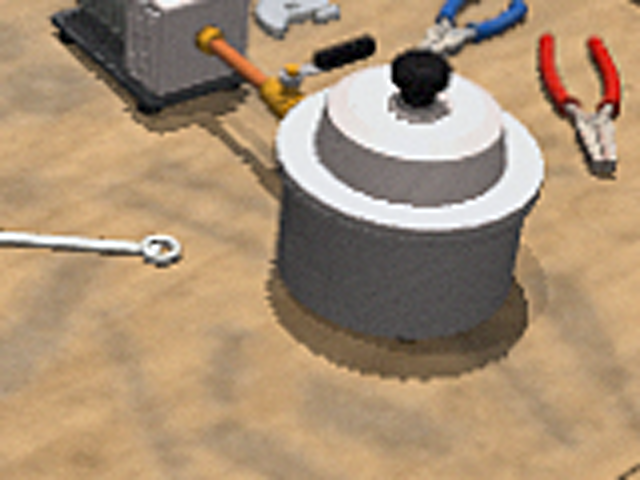

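View pics/c2.png

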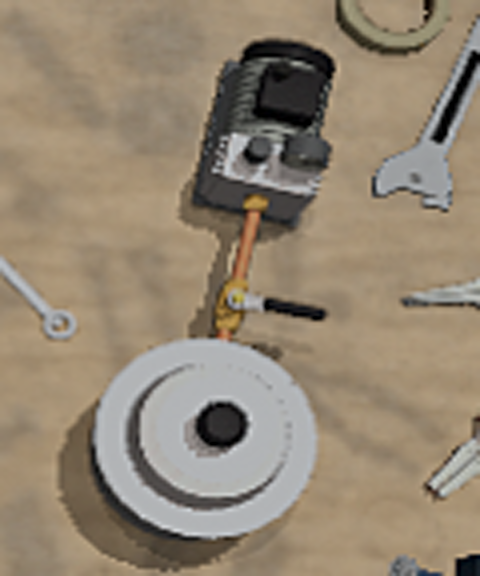

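View pics/c3.png

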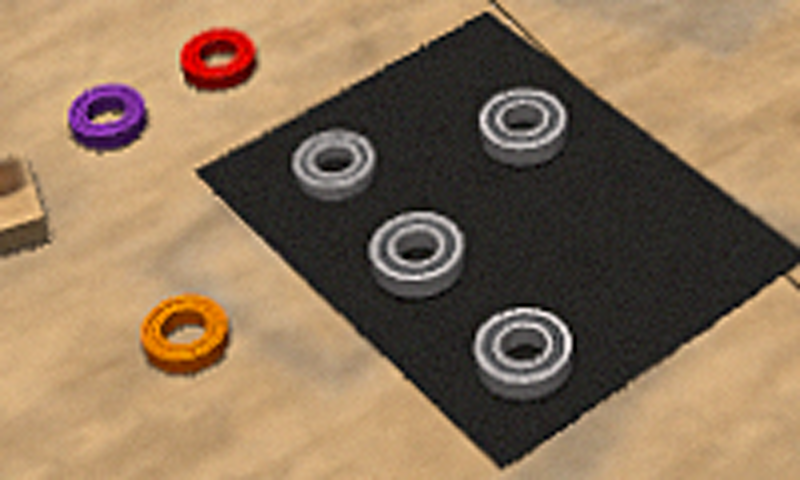

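```bash
cat > m.py <<'E'
from h import *
def fitc(p):
    A=np.c_[2*p,np.ones(len(p))]; x=np.linalg.lstsq(A,(p**2).sum(1),rcond=None)[0]; return x[:2],np.sqrt(x[2]+x[:2]@x[:2])
def rfit(p,n=4,tol=.003):
    for _ in range(n):
        c,r_=fitc(p); e=abs(np.linalg.norm(p-c,axis=1)-r_); k=e<max(tol,np.median(e)*2); p=p[k]
    return c,r_,len(p)
def ringfit(name,im,uv,z,half=16):
    u,v=uv; g=cv2.cvtColor(im,cv2.COLOR_BGR2GRAY); x0,y0=u-half,v-half
    c=g[y0:v+half,x0:u+half]; S=4; c=cv2.resize(c,None,fx=S,fy=S,interpolation=cv2.INTER_CUBIC)
    th,_=cv2.threshold(c,0,255,cv2.THRESH_OTSU); m=(c>th).astype(np.uint8)
    cs,_=cv2.findContours(m,cv2.RETR_EXTERNAL,cv2.CHAIN_APPROX_NONE); k=max(cs,key=cv2.contourArea)[:,0]
    px=(cv2.convexHull(k)[:,0]+.5)/S-.5+[x0,y0]
    return px
E
python3 - <<'E'
from m import *
s=cv2.imread('pics/scene0.png'); t=cv2.imread('pics/top0.png')
W=np.load('pics/Ws.npy');WT=np.load('pics/Wt.npy')
for uv in[(193,296),(240,286),(213,318),(240,343)]:
    u,v=uv; w=W[v-18:v+18,u-18:u+18].reshape(-1,3)
    q=w[(w[:,2]>.0125)&(w[:,2]<.024)]; med=np.median(q[:,:2],0); q=q[np.linalg.norm(q[:,:2]-med,axis=1)<.04]
    h=cv2.convexHull(q[:,:2].astype(np.float32))[:,0]
    print(uv,'depth mean',q.mean(0).round(4),'hull',[np.round(x,4) for x in rfit(h.astype(float))],'z90',np.percentile(q[:,2],80).round(4))
for uv in[(208,207),(238,221),(207,233),(204,261)]:
    u,v=uv; w=WT[v-14:v+14,u-14:u+14].reshape(-1,3)
    q=w[(w[:,2]>.012)&(w[:,2]<.026)]; 
    if len(q)<9: print(uv,len(q)); continue
    h=cv2.convexHull(q[:,:2].astype(np.float32))[:,0]
    print('top',uv,len(q),'mean',q.mean(0).round(4),'hull',[np.round(x,4) for x in rfit(h.astype(float))])
for n,WW in(('s',W),('t',WT)):
  b=WW.reshape(-1,3); b=b[np.linalg.norm(b[:,:2]-[.495,-.217],axis=1)<.13]
  for lo,hi in((.096,.104),(.133,.141),(.158,.175)):
    q=b[(b[:,2]>lo)&(b[:,2]<hi)]; h=cv2.convexHull(q[:,:2].astype(np.float32))[:,0].astype(float)
    print(n,lo,len(q),[np.round(x,4) for x in rfit(h)],np.median(q[:,2]).round(4))
# pipe: copper colour pts z~.06; lever black pts near
  b=WW; im=s if n=='s' else t
  hsv=cv2.cvtColor(im,cv2.COLOR_BGR2HSV)
  near=(np.linalg.norm(WW[...,:2]-[.495,-.217],axis=2)<.25)&(WW[...,0]>.56)
  m=near&(hsv[...,1]>120)&(WW[...,2]>.05)&(WW[...,2]<.09); q=WW[m]; print('copper',len(q),q.min(0).round(3),q.max(0).round(3))
  c=q[:,:2].mean(0); d=np.linalg.svd(q[:,:2]-c)[2][0]; print(c.round(4),np.degrees(np.arctan2(d[1],d[0])))
  m=near&(im.max(2)<60)&(WW[...,2]>.078)&(WW[...,2]<.102)&(WW[...,0]<.72); q=WW[m]; c=q[:,:2].mean(0); d=np.linalg.svd(q[:,:2]-c)[2][0]
  print('lever',len(q),q.mean(0).round(4),q.min(0).round(3),q.max(0).round(3),np.degrees(np.arctan2(d[1],d[0])))
E
```

```text
(193, 296) depth mean [0.6075 0.3164 0.0148] hull [array([0.6071, 0.3156]), np.float64(0.0226), np.int64(17)] z90 0.016
(240, 286) depth mean [0.5676 0.2089 0.0162] hull [array([0.5684, 0.208 ]), np.float64(0.0263), np.int64(21)] z90 0.0177
(213, 318) depth mean [0.5167 0.314  0.0169] hull [array([0.5177, 0.3134]), np.float64(0.0265), np.int64(22)] z90 0.0184
(240, 343) depth mean [0.4228 0.3058 0.0163] hull [array([0.4228, 0.3061]), np.float64(0.026), np.int64(26)] z90 0.0177
top (208, 207) 86 mean [0.6056 0.3124 0.0154] hull [array([0.6073, 0.3117]), np.float64(0.0223), np.int64(14)]
top (238, 221) 146 mean [0.5685 0.205  0.0178] hull [array([0.5689, 0.2051]), np.float64(0.0252), np.int64(17)]
top (207, 233) 75 mean [0.5217 0.2993 0.0173] hull [array([0.5233, 0.2999]), np.float64(0.0241), np.int64(8)]
top (204, 261) 108 mean [0.418  0.2968 0.017 ] hull [array([0.4189, 0.2919]), np.float64(0.0289), np.int64(11)]
s 0.096 827 [array([ 0.4992, -0.2202]), np.float64(0.0872), np.int64(29)] 0.0993
s 0.133 533 [array([ 0.4972, -0.2171]), np.float64(0.0512), np.int64(19)] 0.1363
s 0.158 133 [array([ 0.4974, -0.2192]), np.float64(0.0189), np.int64(15)] 0.1667
copper 176 [ 0.613 -0.309  0.052] [ 0.732 -0.222  0.09 ]
[ 0.6661 -0.2457] 173.94486154856074
lever 66 [ 0.6185 -0.2847  0.0897] [ 0.613 -0.313  0.08 ] [ 0.626 -0.26   0.099] 82.43452567602202
t 0.096 939 [array([ 0.4988, -0.2218]), np.float64(0.0867), np.int64(40)] 0.1002
t 0.133 672 [array([ 0.4986, -0.2215]), np.float64(0.0565), np.int64(21)] 0.1366
t 0.158 137 [array([ 0.499 , -0.2222]), np.float64(0.0193), np.int64(17)] 0.1681
copper 178 [ 0.596 -0.294  0.054] [ 0.731 -0.229  0.089]
[ 0.6597 -0.2472] 170.92490372721463
lever 44 [ 0.6197 -0.2871  0.0931] [ 0.614 -0.312  0.081] [ 0.627 -0.263  0.101] 81.84820532101291
```

Measurements: lid and pot at about (0.499,-0.221), with the flange top at 0.100 and the dome at 0.1365, both matching the given sizes. Three big bearings and one small one (radius 22.5 mm). The two views disagree by about 3 mm in y, so I average them. Next I find a free place for the lid.

```bash
python3 - <<'E'
from h import *
W=np.load('pics/Ws.npy').reshape(-1,3);WT=np.load('pics/Wt.npy').reshape(-1,3)
print('wrench end',onz('scene',[(330,233),(283,231)],.005).round(3), 'tape',onz('scene',[(274,250)],0).round(3),'pencil',onz('scene',[(334,324),(393,302)],.004).round(3),'mat',onz('scene',[(161,297),(232,259),(311,318),(236,369)],.003).round(3))
print('glue',onz('scene',[(257,225)],0).round(3))
q=np.r_[W,WT]; 
for c in[(.5,-.02),(.52,-.01),(.5,0),(.51,.0),(.5,.01)]:
    k=q[(np.linalg.norm(q[:,:2]-c,axis=1)<.095)]; h=k[k[:,2]>.008]; print(c,len(k),len(h),h.mean(0).round(3) if len(h) else '')
E
```

```text
wrench end [[ 0.604 -0.105  0.005]
 [ 0.688 -0.009  0.005]] tape [[0.642 0.056 0.   ]] pencil [[ 0.349  0.108  0.004]
 [ 0.317 -0.046  0.004]] mat [[0.657 0.375 0.003]
 [0.674 0.165 0.003]
 [0.395 0.136 0.003]
 [0.377 0.348 0.003]]
glue [[0.759 0.028 0.   ]]
(0.5, -0.02) 13097 7469 [ 0.431 -0.026  1.276]
(0.52, -0.01) 9017 3534 [ 0.432 -0.01   1.267]
(0.5, 0) 12358 6708 [ 0.432 -0.007  1.273]
(0.51, 0.0) 11023 5446 [ 0.432 -0.003  1.271]
(0.5, 0.01) 12003 6334 [0.432 0.003 1.272]
```

Request:
servo_tool(
  targets=[
    [[4,4,1],[0,0,-0.1]],
    [[4,5,1],[0,0,-0.1]],
    [[4,5,1],[0,0,-0.1]],
    [[4,5,0],[0,0,-0.084]],
    [[4,5,0],[0,0,0]],
    [[4,5,0],[0,0,0]],
    [[1.6,5,0],[0,0,0]],
    [[0,4.1,0],[0,0,0]],
    [[0,0,0],[0,0,0]],
    [[0,0,0],[0,0,0]],
  ],
  grip=1,
  newtons=40,
)

```text
t: 1.35
eef_pos: [0.4933, -0.2299, 0.2478]
orientation: [-0.001, -0.707, 0.708, -0.0]
force: [-0.2, -0.1, 0.3]
gripper_width: 1.0
```

Request:
servo_tool(
  targets=[
    [[0.6,0.9,-1],[0,0,0]],
    [[0,0,-2],[0,0,0]],
    [[0,0,-2],[0,0,0]],
    [[0,0,-2],[0,0,0]],
    [[0,0,-1.5],[0,0,0]],
    [[0,0,-1],[0,0,0]],
    [[0,0,-0.5],[0,0,0]],
    [[0,0,0],[0,0,0]],
    [[0,0,0],[0,0,0]],
    [[0,0,0],[0,0,0]],
  ],
)

```text
t: 2.6
eef_pos: [0.5, -0.2199, 0.1485]
orientation: [0.0, -0.707, 0.707, -0.001]
force: [0.8, -0.3, -0.3]
gripper_width: 0.999
```

```bash
python3 - <<'E'
from h import *
s,_=snap('scene','s1'); t,_=snap('top','t1')
a=cv2.resize(s[130:270,320:460],None,fx=3,fy=3); b=cv2.resize(t[190:330,290:430],None,fx=3,fy=3)
cv2.imwrite('pics/c4.png',cv2.resize(np.hstack([a,b]),(800,400)))
E
```

```text
(no output)
```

View pics/c4.png

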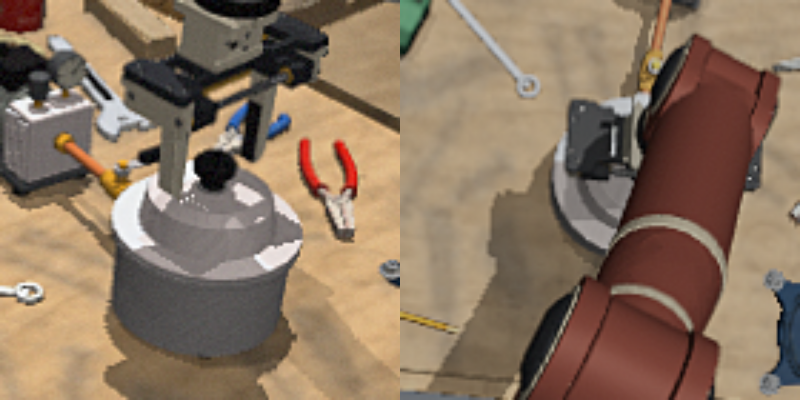

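The open fingers straddle the knob (crop 213,168) without touching it. I lower 5 mm and close.

Request:
servo_tool(
  targets=[
    [[0,0,-0.25],[0,0,0]],
    [[0,0,-0.25],[0,0,0]],
    [[0,0,0],[0,0,0]],
    [[0,0,0],[0,0,0]],
    [[0,0,0],[0,0,0]],
    [[0,0,0],[0,0,0]],
    [[0,0,0],[0,0,0]],
    [[0,0,0],[0,0,0]],
    [[0,0,0],[0,0,0]],
    [[0,0,0],[0,0,0]],
  ],
)

```text
t: 3.95
eef_pos: [0.4997, -0.2198, 0.1429]
orientation: [0.0, -0.707, 0.707, -0.0]
force: [0.9, -0.6, 0.3]
gripper_width: 1.003
```

Request:
servo_tool(
  targets=[
    [[0,0,0],[0,0,0]],
    [[0,0,0],[0,0,0]],
    [[0,0,0],[0,0,0]],
    [[0,0,0],[0,0,0]],
    [[0,0,0],[0,0,0]],
    [[0,0,0],[0,0,0]],
    [[0,0,0],[0,0,0]],
    [[0,0,0],[0,0,0]],
    [[0,0,0],[0,0,0]],
    [[0,0,0],[0,0,0]],
  ],
  grip=0.1,
  newtons=40,
)

```text
t: 5.2
eef_pos: [0.4996, -0.2206, 0.143]
orientation: [-0.0, -0.707, 0.707, -0.0]
force: [-0.1, -3.6, -1.2]
gripper_width: 0.398
```

Request:
servo_tool(
  targets=[
    [[0,0,0.5],[0,0,0]],
    [[0,0,1],[0,0,0]],
    [[0,0,1.5],[0,0,0]],
    [[0,0,1.5],[0,0,0]],
    [[0,0,1.5],[0,0,0]],
    [[0,0,1.5],[0,0,0]],
    [[0,0,1.5],[0,0,0]],
    [[0,0,0],[0,0,0]],
    [[0,0,0],[0,0,0]],
    [[0,0,0],[0,0,0]],
  ],
)

```text
t: 6.45
eef_pos: [0.4991, -0.2196, 0.2321]
orientation: [-0.0, -0.707, 0.707, 0.001]
force: [-0.5, -0.0, -4.4]
gripper_width: 0.399
```

```bash
python3 - <<'E'
from h import *
s,_=snap('scene','s2'); t,_=snap('top','t2')
cv2.imwrite('pics/c5.png',cv2.resize(s[100:310,280:560],(800,600)))
E
```

```text
(no output)
```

View pics/c5.png

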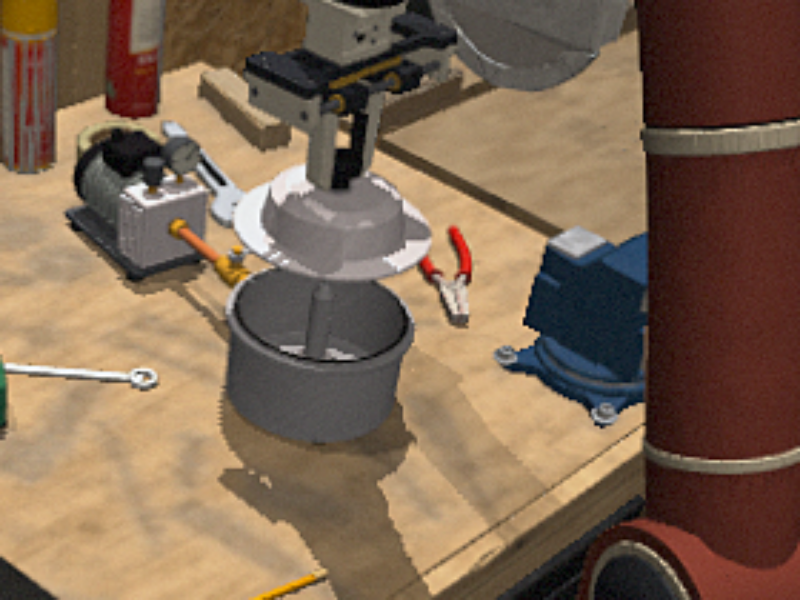

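The lid is off (4.4 N) and hangs level. I carry it to (0.495, 0.0).

Request:
servo_tool(
  targets=[
    [[0,1,0],[0,0,0]],
    [[0,2,0],[0,0,0]],
    [[0,3,0],[0,0,0]],
    [[0,3,0],[0,0,0]],
    [[-0.4,3,0],[0,0,0]],
    [[0,3,0],[0,0,0]],
    [[0,3,0],[0,0,0]],
    [[0,2.5,0],[0,0,0]],
    [[0,1.5,0],[0,0,0]],
    [[0,0,0],[0,0,0]],
  ],
)

```text
t: 7.8
eef_pos: [0.4954, 0.0021, 0.233]
orientation: [-0.0, 0.708, -0.706, -0.0]
force: [0.2, 0.4, -5.3]
gripper_width: 0.407
```

Request:
servo_tool(
  targets=[
    [[0,0,-2],[0,0,0]],
    [[0,0,-2.5],[0,0,0]],
    [[0,0,-2.5],[0,0,0]],
    [[0,0,-2.5],[0,0,0]],
    [[0,0,-2.5],[0,0,0]],
    [[0,0,-2],[0,0,0]],
    [[0,0,-1.5],[0,0,0]],
    [[0,0,-1],[0,0,0]],
    [[0,0,0],[0,0,0]],
    [[0,0,0],[0,0,0]],
  ],
)

```text
t: 9.05
eef_pos: [0.4963, 0.0001, 0.0685]
orientation: [0.001, -0.707, 0.707, -0.001]
force: [0.3, -0.3, -4.0]
gripper_width: 0.402
```

Request:
servo_tool(
  targets=[
    [[0,0,-0.4],[0,0,0]],
    [[0,0,-0.2],[0,0,0]],
    [[0,0,-0.2],[0,0,0]],
    [[0,0,-0.1],[0,0,0]],
    [[0,0,-0.1],[0,0,0]],
    [[0,0,-0.1],[0,0,0]],
    [[0,0,0],[0,0,0]],
    [[0,0,0],[0,0,0]],
    [[0,0,0],[0,0,0]],
    [[0,0,0],[0,0,0]],
  ],
)

```text
t: 10.3
eef_pos: [0.4958, 0.0002, 0.0579]
orientation: [0.0, -0.707, 0.707, -0.0]
force: [-2.9, -0.2, 5.4]
gripper_width: 0.399
```

Contact: the force changed from -4.4 to +5.4 N at the expected height. I release and rise.

Request:
servo_tool(
  targets=[
    [[0,0,0],[0,0,0]],
    [[0,0,0],[0,0,0]],
    [[0,0,0],[0,0,0]],
    [[0,0,0],[0,0,0]],
    [[0,0,0],[0,0,0]],
    [[0,0,1],[0,0,0]],
    [[0,0,3],[0,0,0]],
    [[0,0,4],[0,0,0]],
    [[0,0,4],[0,0,0]],
    [[0,0,2],[0,0,0]],
  ],
  grip=1,
)

```text
t: 11.55
eef_pos: [0.4966, 0.0002, 0.1999]
orientation: [0.002, -0.707, 0.707, -0.002]
force: [-0.3, 0.5, -1.7]
gripper_width: 0.997
```

Request:
servo_tool(
  targets=[
    [[0,4,1],[0,0,0]],
    [[0,4,0],[0,0,0]],
    [[0,5,0],[0,0,0]],
    [[0,5,0],[0,0,0]],
    [[0,5,0],[0,0,0]],
    [[0,5,0],[0,0,0]],
    [[0,2.4,0],[0,0,0]],
    [[0,0,0],[0,0,0]],
    [[0,0,0],[0,0,0]],
    [[0,0,0],[0,0,0]],
  ],
  grip=1,
)

```text
t: 12.8
eef_pos: [0.4964, 0.3014, 0.2071]
orientation: [-0.0, -0.706, 0.709, -0.001]
force: [0.5, -0.2, 0.3]
gripper_width: 1.0
```

```bash
python3 - <<'E'
from h import *
s,d=snap('scene','s3'); t,dt=snap('top','t3')
cv2.imwrite('pics/c6.png',np.hstack([cv2.resize(s[160:380,150:450],(480,352)),cv2.resize(t[180:330,290:430],(320,352))]))
E
```

```text
(no output)
```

View pics/c6.png

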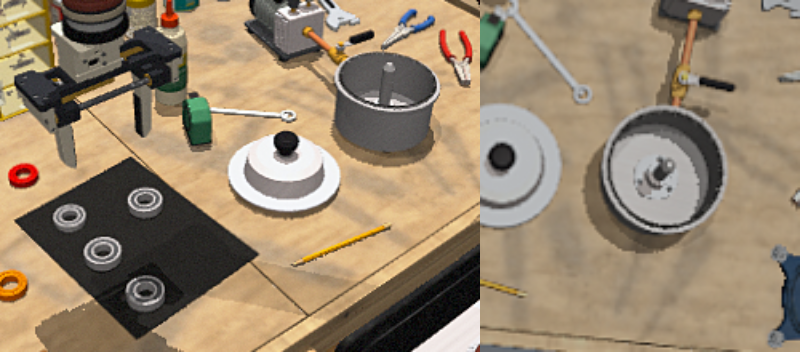

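The lid lies flat beside the pot, clear of the wrench and the mat. The spindle is visible in both views, and all four bearings are on the mat. I measure the rim, spindle and bearings again.

```bash
cat > bear.py <<'E'
from m import *
def bears(tag,uvs):
    s=cv2.imread(f'pics/{tag}.png'); d=np.load(f'pics/{tag}.npy'); out=[]
    for uv in uvs:
        u,v=uv; vv,uu=np.mgrid[v-20:v+20,u-20:u+20]
        w=bydepth('scene',np.c_[uu.ravel(),vv.ravel()],d[v-20:v+20,u-20:u+20].ravel())
        q=w[(w[:,2]>.0105)&(w[:,2]<.024)]; med=np.median(q[:,:2],0); q=q[np.linalg.norm(q[:,:2]-med,axis=1)<.04]
        h=cv2.convexHull(q[:,:2].astype(np.float32))[:,0].astype(float)
        c,R,n=rfit(h); print(uv,'c',c.round(4),'R',round(R,4),n,'ztop',np.percentile(q[:,2],85).round(4))
E
python3 - <<'E'
from bear import *
bears('s3',[(193,296),(240,286),(213,318),(240,343)])
vv,uu=np.mgrid[0:420,0:560]
for n,tg in(('scene','s3'),('top','t3')):
    d=np.load(f'pics/{tg}.npy'); W=bydepth(n,np.c_[uu.ravel(),vv.ravel()],d.ravel()); W=W[d.ravel()>0]
    b=W[np.linalg.norm(W[:,:2]-[.499,-.221],axis=1)<.1]
    q=b[(b[:,2]>.09)&(b[:,2]<.1)&(np.linalg.norm(b[:,:2]-[.499,-.221],axis=1)>.06)]; h=cv2.convexHull(q[:,:2].astype(np.float32))[:,0].astype(float)
    print(n,'rim',[np.round(x,4) for x in rfit(h)])
    q=b[np.linalg.norm(b[:,:2]-[.499,-.221],axis=1)<.03]
    for lo,hi in((.118,.13),(.06,.11)):
        k=q[(q[:,2]>lo)&(q[:,2]<hi)]; print('spindle',lo,len(k),k.mean(0).round(4),k.min(0).round(4),k.max(0).round(4))
    l=W[np.linalg.norm(W[:,:2]-[.495,0],axis=1)<.1]; k=l[(l[:,2]>.045)&(l[:,2]<.06)]; print('dome z',np.median(k[:,2]).round(4))
    f=l[(l[:,2]>.008)&(l[:,2]<.022)&(np.linalg.norm(l[:,:2]-[.495,0],axis=1)>.068)]; A=np.c_[f[:,:2],np.ones(len(f))]; print('flange plane',np.linalg.lstsq(A,f[:,2],rcond=None)[0].round(3),np.median(f[:,2]).round(4))
E
```

```text
(193, 296) c [0.6088 0.3147] R 0.0226 22 ztop 0.0156
(240, 286) c [0.5681 0.2088] R 0.0263 20 ztop 0.0181
(213, 318) c [0.5177 0.3134] R 0.0265 20 ztop 0.0187
(240, 343) c [0.4226 0.3059] R 0.0263 28 ztop 0.0181
scene rim [array([ 0.4987, -0.2195]), np.float64(0.0863), np.int64(29)]
spindle 0.118 19 [ 0.4975 -0.2182  0.1209] [ 0.4903 -0.2257  0.1182] [ 0.5036 -0.2108  0.125 ]
spindle 0.06 121 [ 0.4947 -0.2155  0.0849] [ 0.4875 -0.2279  0.0604] [ 0.5062 -0.2074  0.1085]
dome z 0.0502
flange plane [0.007 0.001 0.01 ] 0.0137
top rim [array([ 0.4986, -0.2216]), np.float64(0.086), np.int64(40)]
spindle 0.118 17 [ 0.4975 -0.222   0.1224] [ 0.491  -0.2271  0.1186] [ 0.5036 -0.2174  0.1263]
spindle 0.06 26 [ 0.4937 -0.2176  0.0841] [ 0.4887 -0.2303  0.0601] [ 0.5052 -0.2121  0.1098]
dome z 0.0509
flange plane [-0.002  0.002  0.016] 0.0151
```

```bash
python3 - <<'E'
import cv2
s=cv2.imread('pics/s3.png'); t=cv2.imread('pics/t3.png')
cv2.imwrite('pics/c7.png',cv2.resize(s[185:225,375:415],(480,480),interpolation=0)); cv2.imwrite('pics/c8.png',cv2.resize(t[230:270,350:390],(480,480),interpolation=0))
E
```

```text
(no output)
```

View pics/c7.png

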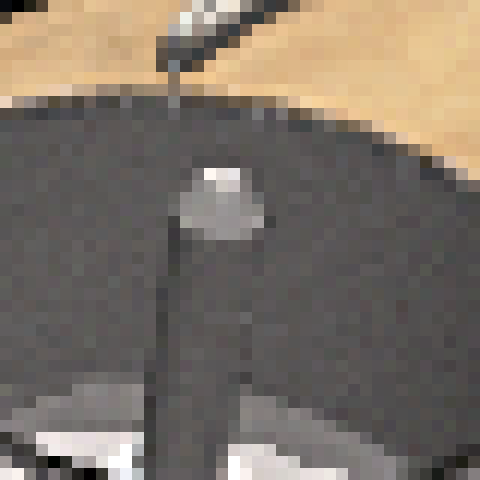

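View pics/c8.png

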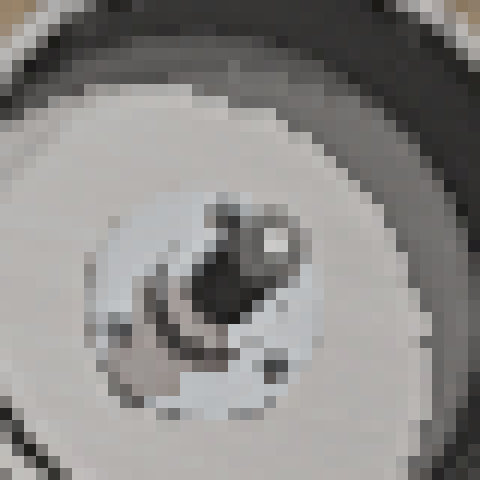

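```bash
python3 - <<'E'
from h import *
print(onz('scene',[(392.9,199.4)],.124),onz('top',[(372.5,249.5)],.124))
o1,d1=ray('scene',[(392.9,199.4)]);o2,d2=ray('top',[(372.5,249.5)])
A=np.c_[d1[0],-d2[0]];x=np.linalg.lstsq(A,o2-o1,rcond=None)[0];print(o1+d1[0]*x[0],o2+d2[0]*x[1])
E
```

```text
[[ 0.49846096 -0.2191702   0.124     ]] [[ 0.49863502 -0.22240978  0.124     ]]
[ 0.50048516 -0.22172699  0.12192003] [ 0.49904713 -0.22279996  0.1218395 ]
```

The spindle axis is at (0.4987,-0.2208), and the lid's flange plane is level. I start with the middle large bearing, scene (213,318), at about (0.518,0.312).

Request:
servo_tool(
  targets=[
    [[1.1,0.6,-2.5],[0,0,0]],
    [[1.0,0.5,-2.5],[0,0,0]],
    [[0,0,-3],[0,0,0]],
    [[0,0,-3],[0,0,0]],
    [[0,0,-3],[0,0,0]],
    [[0,0,-2.5],[0,0,0]],
    [[0,0,-1.5],[0,0,0]],
    [[0,0,-0.7],[0,0,0]],
    [[0,0,0],[0,0,0]],
    [[0,0,0],[0,0,0]],
  ],
  grip=0.85,
)

```text
t: 14.15
eef_pos: [0.5174, 0.3156, 0.0209]
orientation: [0.001, -0.707, 0.707, -0.0]
force: [-0.2, -0.3, 0.4]
gripper_width: 0.853
```

Request:
servo_tool(
  targets=[
    [[0,-0.3,-0.5],[0,0,0]],
    [[0,0,-0.5],[0,0,0]],
    [[0,0,-0.5],[0,0,0]],
    [[0,0,0],[0,0,0]],
    [[0,0,0],[0,0,0]],
    [[0,0,0],[0,0,0]],
    [[0,0,0],[0,0,0]],
    [[0,0,0],[0,0,0]],
    [[0,0,0],[0,0,0]],
    [[0,0,0],[0,0,0]],
  ],
)

```text
t: 15.4
eef_pos: [0.5167, 0.3122, 0.0049]
orientation: [0.0, -0.707, 0.707, -0.0]
force: [0.8, -0.7, -0.4]
gripper_width: 0.849
```

Request:
servo_tool(
  targets=[
    [[0,0,0],[0,0,0]],
    [[0,0,0],[0,0,0]],
    [[0,0,0],[0,0,0]],
    [[0,0,0],[0,0,0]],
    [[0,0,0],[0,0,0]],
    [[0,0,0],[0,0,0]],
    [[0,0,0],[0,0,0]],
    [[0,0,0],[0,0,0]],
    [[0,0,0],[0,0,0]],
    [[0,0,0],[0,0,0]],
  ],
  grip=0.3,
  newtons=30,
)

```text
t: 16.65
eef_pos: [0.5167, 0.3122, 0.0049]
orientation: [0.0, -0.707, 0.707, 0.0]
force: [0.6, -0.4, 0.3]
gripper_width: 0.556
```

Gripped at 51.7 mm, which matches. I lift it and carry it to the spindle.

Request:
servo_tool(
  targets=[
    [[0,0,1],[0,0,0]],
    [[0,0,2],[0,0,0]],
    [[0,0,3],[0,0,0]],
    [[0,0,4],[0,0,0]],
    [[0,0,4],[0,0,0]],
    [[0,-1,3],[0,0,0]],
    [[0,-2,1.5],[0,0,0]],
    [[0,-3.5,0],[0,0,0]],
    [[0,-4.5,0],[0,0,0]],
    [[0,-5,0],[0,0,0]],
  ],
)

```text
t: 17.9
eef_pos: [0.5158, 0.1497, 0.1894]
orientation: [-0.001, -0.707, 0.707, 0.0]
force: [0.8, -0.2, -0.2]
gripper_width: 0.556
```

Request:
servo_tool(
  targets=[
    [[-0.3,-5,0],[0,0,0]],
    [[-0.3,-5,0],[0,0,0]],
    [[-0.3,-5,0],[0,0,0]],
    [[-0.3,-5,0],[0,0,0]],
    [[-0.3,-5,0],[0,0,0]],
    [[-0.35,-5,0],[0,0,0]],
    [[0,-4,0],[0,0,0]],
    [[0,-2.3,0],[0,0,0]],
    [[0,-1,0],[0,0,0]],
    [[0,0,0],[0,0,0]],
  ],
)

```text
t: 19.15
eef_pos: [0.4974, -0.221, 0.1895]
orientation: [-0.0, -0.707, 0.708, 0.001]
force: [-1.1, 0.4, -1.3]
gripper_width: 0.561
```

Request:
servo_tool(
  targets=[
    [[0,0,0],[0,0,0]],
    [[0,0,0],[0,0,0]],
    [[0,0,-1],[0,0,0]],
    [[0,0,-1.5],[0,0,0]],
    [[0,0,-1.5],[0,0,0]],
    [[0,0,-1],[0,0,0]],
    [[0,0,0],[0,0,0]],
    [[0,0,0],[0,0,0]],
    [[0,0,0],[0,0,0]],
    [[0,0,0],[0,0,0]],
  ],
)

```text
t: 20.4
eef_pos: [0.4985, -0.2209, 0.1404]
orientation: [0.0, -0.707, 0.707, -0.0]
force: [0.3, 0.3, -1.3]
gripper_width: 0.56
```

```bash
python3 - <<'E'
from h import *
s,d=snap('scene','s4'); t,dt=snap('top','t4')
cv2.imwrite('pics/c9.png',np.hstack([cv2.resize(s[140:260,330:450],(400,400)),cv2.resize(t[190:310,310:430],(400,400))]))
E
```

```text
(no output)
```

View pics/c9.png

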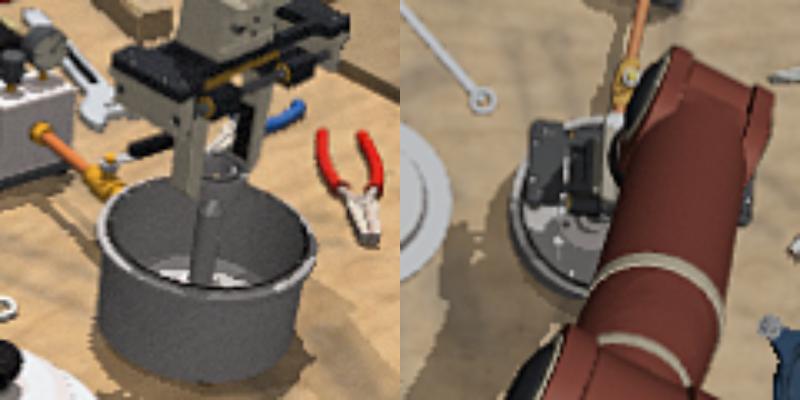

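The bearing hangs level above the spindle tip, at scene crop (222,165) against tip (210,205). I lower it and watch the force.

Request:
servo_tool(
  targets=[
    [[0,0,-0.5],[0,0,0]],
    [[0,0,-0.5],[0,0,0]],
    [[0,0,-0.5],[0,0,0]],
    [[0,0,-0.5],[0,0,0]],
    [[0,0,-0.5],[0,0,0]],
    [[0,0,-0.5],[0,0,0]],
    [[0,0,-0.5],[0,0,0]],
    [[0,0,0],[0,0,0]],
    [[0,0,0],[0,0,0]],
    [[0,0,0],[0,0,0]],
  ],
)

```text
t: 21.75
eef_pos: [0.4984, -0.2209, 0.1052]
orientation: [0.0, -0.707, 0.707, -0.0]
force: [-0.2, -0.0, -0.7]
gripper_width: 0.557
```

It is past the taper with no contact force. I go on down.

Request:
servo_tool(
  targets=[
    [[0,0,-0.8],[0,0,0]],
    [[0,0,-0.8],[0,0,0]],
    [[0,0,-0.8],[0,0,0]],
    [[0,0,-0.8],[0,0,0]],
    [[0,0,-0.8],[0,0,0]],
    [[0,0,-0.6],[0,0,0]],
    [[0,0,-0.5],[0,0,0]],
    [[0,0,-0.3],[0,0,0]],
    [[0,0,-0.2],[0,0,0]],
    [[0,0,0],[0,0,0]],
  ],
)

```text
t: 23.0
eef_pos: [0.4982, -0.2208, 0.0489]
orientation: [0.0, -0.707, 0.707, 0.0]
force: [0.9, -0.5, -2.1]
gripper_width: 0.558
```

Request:
servo_tool(
  targets=[
    [[0,0,-0.1],[0,0,0]],
    [[0,0,-0.1],[0,0,0]],
    [[0,0,0],[0,0,0]],
    [[0,0,0],[0,0,0]],
    [[0,0,0],[0,0,0]],
    [[0,0,0],[0,0,0]],
    [[0,0,0],[0,0,0]],
    [[0,0,0],[0,0,0]],
    [[0,0,0],[0,0,0]],
    [[0,0,0],[0,0,0]],
  ],
)

```text
t: 24.25
eef_pos: [0.4982, -0.2208, 0.0469]
orientation: [0.0, -0.707, 0.707, 0.0]
force: [1.1, 0.8, -1.6]
gripper_width: 0.558
```

Request:
servo_tool(
  targets=[
    [[0,0,0],[0,0,0]],
    [[0,0,0],[0,0,0]],
    [[0,0,0],[0,0,0]],
    [[0,0,0],[0,0,0]],
    [[0,0,1],[0,0,0]],
    [[0,0,2],[0,0,0]],
    [[0,0,3],[0,0,0]],
    [[0,0,4],[0,0,0]],
    [[0,0,4],[0,0,0]],
    [[0,0,2],[0,0,0]],
  ],
  grip=0.75,
)

```text
t: 25.5
eef_pos: [0.4991, -0.2212, 0.2102]
orientation: [0.001, -0.707, 0.707, -0.002]
force: [0.4, 0.1, 0.1]
gripper_width: 0.748
```

Request:
servo_tool(
  targets=[
    [[0,2,0],[0,0,0]],
    [[0,4,0],[0,0,0]],
    [[0,5,0],[0,0,0]],
    [[0,5,0],[0,0,0]],
    [[0,5,0],[0,0,0]],
    [[0,5,0],[0,0,0]],
    [[0,5,0],[0,0,0]],
    [[0,3,0],[0,0,0]],
    [[0,0,0],[0,0,0]],
    [[0,0,0],[0,0,0]],
  ],
)

```text
t: 26.75
eef_pos: [0.4972, 0.1184, 0.2062]
orientation: [-0.001, -0.707, 0.707, 0.0]
force: [-0.1, 0.5, -0.9]
gripper_width: 0.747
```

```bash
cat >> bear.py <<'E'
def pot(tag,ax=(.4987,-.2208)):
    vv,uu=np.mgrid[160:300,300:460]
    d=np.load(f'pics/{tag}.npy'); W=bydepth('top',np.c_[uu.ravel(),vv.ravel()],d[160:300,300:460].ravel())
    rr=np.linalg.norm(W[:,:2]-ax,axis=1); k=W[(rr>.013)&(rr<.024)&(W[:,2]>.03)&(W[:,2]<.12)]
    print('stack top z',len(k),np.percentile(k[:,2],[10,50,90]).round(4))
    A=np.c_[k[:,:2]-ax,np.ones(len(k))]; print('plane',np.linalg.lstsq(A,k[:,2],rcond=None)[0].round(3))
E
python3 - <<'E'
from bear import *
s,d=snap('scene','s5'); t,dt=snap('top','t5')
cv2.imwrite('pics/c10.png',np.hstack([cv2.resize(s[160:380,130:450],(500,344)),cv2.resize(t[200:300,320:420],(300,344))]))
pot('t5'); bears('s5',[(193,296),(240,286),(240,343)])
E
```

```text
stack top z 101 [0.0561 0.0589 0.0632]
plane [-0.015  0.007  0.059]
(193, 296) c [0.6084 0.3144] R 0.0226 21 ztop 0.0158
(240, 286) c [0.5693 0.2085] R 0.0265 21 ztop 0.0181
(240, 343) c [0.423  0.3058] R 0.0263 23 ztop 0.0181
```

View pics/c10.png

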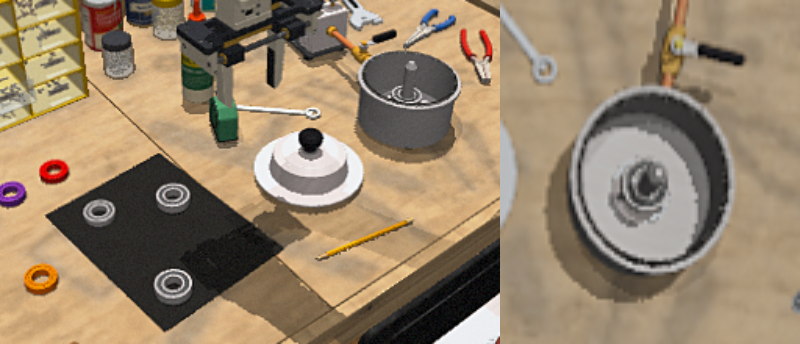

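The first bearing is seated: stack top at about 0.059–0.060 and level. Next is the large one at (0.569,0.207).

Request:
servo_tool(
  targets=[
    [[1.8,2,0],[0,0,0]],
    [[1.8,2.5,0],[0,0,0]],
    [[1.8,2.4,-1],[0,0,0]],
    [[1.8,2,-3],[0,0,0]],
    [[0,0,-4],[0,0,0]],
    [[0,0,-4],[0,0,0]],
    [[0,0,-3],[0,0,0]],
    [[0,0,-2],[0,0,0]],
    [[0,0,-1],[0,0,0]],
    [[0,0,0],[0,0,0]],
  ],
  grip=0.85,
)

```text
t: 28.1
eef_pos: [0.5702, 0.2072, 0.0266]
orientation: [-0.001, -0.707, 0.708, 0.0]
force: [0.4, -1.2, 0.8]
gripper_width: 0.849
```

Request:
servo_tool(
  targets=[
    [[0,0,0],[0,0,0]],
    [[0,0,0],[0,0,0]],
    [[0,0,0],[0,0,0]],
    [[0,0,0],[0,0,0]],
    [[0,0,0],[0,0,0]],
    [[0,0,0],[0,0,0]],
    [[0,0,0],[0,0,0]],
    [[0,0,0],[0,0,0]],
    [[0,0,0],[0,0,0]],
    [[0,0,0],[0,0,0]],
  ],
)

```text
t: 29.35
eef_pos: [0.5701, 0.2082, 0.0269]
orientation: [-0.0, -0.707, 0.707, 0.0]
force: [-0.1, 0.5, -0.5]
gripper_width: 0.85
```

Request:
servo_tool(
  targets=[
    [[-0.1,-0.1,-0.7],[0,0,0]],
    [[0,0,-0.7],[0,0,0]],
    [[0,0,-0.5],[0,0,0]],
    [[0,0,-0.3],[0,0,0]],
    [[0,0,0],[0,0,0]],
    [[0,0,0],[0,0,0]],
    [[0,0,0],[0,0,0]],
    [[0,0,0],[0,0,0]],
    [[0,0,0],[0,0,0]],
    [[0,0,0],[0,0,0]],
  ],
)

```text
t: 30.6
eef_pos: [0.5692, 0.2072, 0.005]
orientation: [0.0, -0.707, 0.707, -0.0]
force: [0.4, -0.6, 0.5]
gripper_width: 0.846
```

Request:
servo_tool(
  targets=[
    [[0,0,0],[0,0,0]],
    [[0,0,0],[0,0,0]],
    [[0,0,0],[0,0,0]],
    [[0,0,0],[0,0,0]],
    [[0,0,0],[0,0,0]],
    [[0,0,0],[0,0,0]],
    [[0,0,0],[0,0,0]],
    [[0,0,0],[0,0,0]],
    [[0,0,0],[0,0,0]],
    [[0,0,0],[0,0,0]],
  ],
  grip=0.3,
)

```text
t: 31.85
eef_pos: [0.5692, 0.2072, 0.0049]
orientation: [0.0, -0.707, 0.707, 0.0]
force: [-0.5, -0.3, -1.1]
gripper_width: 0.544
```

Request:
servo_tool(
  targets=[
    [[0,0,1],[0,0,0]],
    [[0,0,2],[0,0,0]],
    [[0,0,3],[0,0,0]],
    [[0,0,4],[0,0,0]],
    [[0,0,4],[0,0,0]],
    [[-0.5,-1,3],[0,0,0]],
    [[-0.7,-2,1.5],[0,0,0]],
    [[-0.8,-3,0],[0,0,0]],
    [[-0.8,-4,0],[0,0,0]],
    [[-0.8,-4,0],[0,0,0]],
  ],
)

```text
t: 33.1
eef_pos: [0.5316, 0.0645, 0.1894]
orientation: [-0.001, -0.707, 0.707, 0.0]
force: [0.7, -1.2, -1.1]
gripper_width: 0.546
```

Request:
servo_tool(
  targets=[
    [[-0.8,-4,0],[0,0,0]],
    [[-0.8,-4,0],[0,0,0]],
    [[-0.8,-4,0],[0,0,0]],
    [[-0.8,-4,0],[0,0,0]],
    [[-0.25,-4,0],[0,0,0]],
    [[0,-4,0],[0,0,0]],
    [[0,-3,0],[0,0,0]],
    [[0,-1.3,0],[0,0,0]],
    [[0,-0.5,0],[0,0,0]],
    [[0,0,0],[0,0,0]],
  ],
)

```text
t: 34.35
eef_pos: [0.4986, -0.2197, 0.1898]
orientation: [-0.0, 0.707, -0.707, -0.001]
force: [-0.4, 0.6, -2.0]
gripper_width: 0.554
```

Request:
servo_tool(
  targets=[
    [[0,0,0],[0,0,0]],
    [[0,0,0],[0,0,0]],
    [[0,0,-1],[0,0,0]],
    [[0,0,-1.5],[0,0,0]],
    [[0,0,-1.5],[0,0,0]],
    [[0,0,-1],[0,0,0]],
    [[0,0,0],[0,0,0]],
    [[0,0,0],[0,0,0]],
    [[0,0,0],[0,0,0]],
    [[0,0,0],[0,0,0]],
  ],
)

```text
t: 35.6
eef_pos: [0.4989, -0.221, 0.1404]
orientation: [0.0, -0.707, 0.707, -0.0]
force: [0.0, 0.2, -1.6]
gripper_width: 0.55
```

```bash
python3 - <<'E'
from h import *
s,d=snap('scene','s6')
cv2.imwrite('pics/c11.png',cv2.resize(s[140:260,330:450],(600,600)))
E
```

```text
(no output)
```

View pics/c11.png

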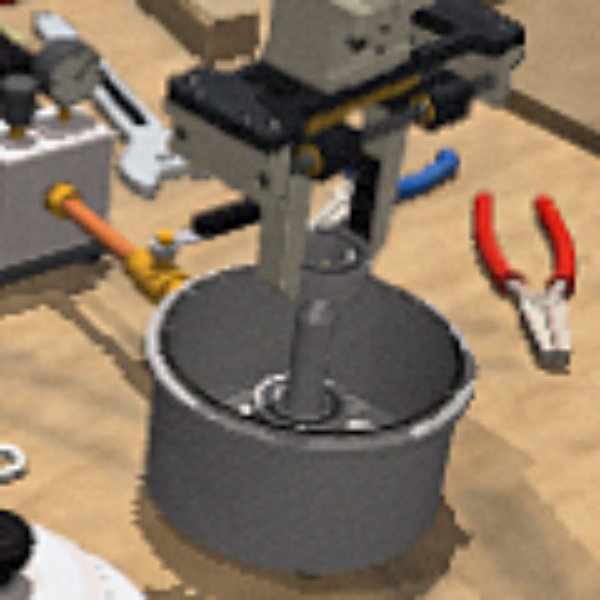

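The second bearing is above the tip (crop 318,310) and the first is seated below at (298,395). I lower it to an underside of 0.060, so TCP about 0.062.

Request:
servo_tool(
  targets=[
    [[0,0,-0.5],[0,0,0]],
    [[0,0,-0.5],[0,0,0]],
    [[0,0,-0.5],[0,0,0]],
    [[0,0,-0.5],[0,0,0]],
    [[0,0,-0.5],[0,0,0]],
    [[0,0,-0.5],[0,0,0]],
    [[0,0,-0.5],[0,0,0]],
    [[0,0,0],[0,0,0]],
    [[0,0,0],[0,0,0]],
    [[0,0,0],[0,0,0]],
  ],
)

```text
t: 36.9
eef_pos: [0.4988, -0.2209, 0.1051]
orientation: [0.0, -0.707, 0.707, -0.0]
force: [0.1, 0.3, -1.8]
gripper_width: 0.548
```

Request:
servo_tool(
  targets=[
    [[0,0,-0.8],[0,0,0]],
    [[0,0,-0.8],[0,0,0]],
    [[0,0,-0.8],[0,0,0]],
    [[0,0,-0.7],[0,0,0]],
    [[0,0,-0.5],[0,0,0]],
    [[0,0,-0.3],[0,0,0]],
    [[0,0,-0.2],[0,0,0]],
    [[0,0,-0.1],[0,0,0]],
    [[0,0,0],[0,0,0]],
    [[0,0,0],[0,0,0]],
  ],
)

```text
t: 38.15
eef_pos: [0.4988, -0.2209, 0.0631]
orientation: [0.0, -0.707, 0.707, -0.0]
force: [-0.3, 0.6, -1.5]
gripper_width: 0.547
```

Request:
servo_tool(
  targets=[
    [[0,0,-0.1],[0,0,0]],
    [[0,0,0],[0,0,0]],
    [[0,0,0],[0,0,0]],
    [[0,0,0],[0,0,0]],
    [[0,0,0],[0,0,0]],
    [[0,0,0],[0,0,0]],
    [[0,0,0],[0,0,0]],
    [[0,0,0],[0,0,0]],
    [[0,0,0],[0,0,0]],
    [[0,0,0],[0,0,0]],
  ],
)

```text
t: 39.4
eef_pos: [0.4987, -0.2208, 0.0619]
orientation: [0.0, -0.707, 0.707, 0.0]
force: [-0.1, 0.4, -1.3]
gripper_width: 0.553
```

Request:
servo_tool(
  targets=[
    [[0,0,0],[0,0,0]],
    [[0,0,0],[0,0,0]],
    [[0,0,0],[0,0,0]],
    [[0,0,0],[0,0,0]],
    [[0,0,1],[0,0,0]],
    [[0,0,2],[0,0,0]],
    [[0,0,3],[0,0,0]],
    [[0,0,4],[0,0,0]],
    [[0,0,3],[0,0,0]],
    [[0,0,1.5],[0,0,0]],
  ],
  grip=0.75,
)

```text
t: 40.65
eef_pos: [0.4994, -0.2211, 0.2093]
orientation: [0.001, -0.707, 0.707, -0.002]
force: [0.8, -0.9, 0.0]
gripper_width: 0.749
```

Request:
servo_tool(
  targets=[
    [[0,2,0],[0,0,0]],
    [[0,4,0],[0,0,0]],
    [[0,5,0],[0,0,0]],
    [[0,5,0],[0,0,0]],
    [[0,5,0],[0,0,0]],
    [[0,5,0],[0,0,0]],
    [[0,5,0],[0,0,0]],
    [[0,3,0],[0,0,0]],
    [[0,0,0],[0,0,0]],
    [[0,0,0],[0,0,0]],
  ],
)

```text
t: 41.9
eef_pos: [0.4976, 0.1184, 0.2059]
orientation: [-0.001, -0.707, 0.707, 0.0]
force: [-0.6, -1.0, 0.2]
gripper_width: 0.751
```

```bash
python3 - <<'E'
from bear import *
s,d=snap('scene','s7'); t,dt=snap('top','t7')
cv2.imwrite('pics/c12.png',np.hstack([cv2.resize(s[160:380,130:450],(500,344)),cv2.resize(t[200:300,320:420],(300,344))]))
pot('t7'); bears('s7',[(193,296),(240,343)])
E
```

```text
stack top z 103 [0.0709 0.0745 0.0787]
plane [0.035 0.004 0.075]
(193, 296) c [0.6075 0.3151] R 0.0223 20 ztop 0.0162
(240, 343) c [0.4228 0.3055] R 0.0262 24 ztop 0.018
```

View pics/c12.png

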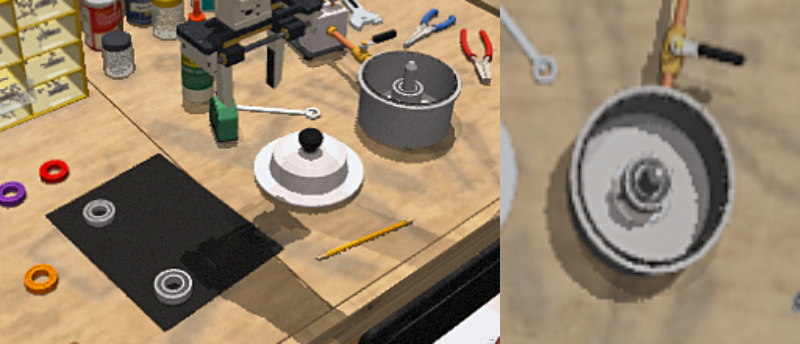

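Stack top is 0.075, so two are seated. Third: the large one at (0.423,0.304).

Request:
servo_tool(
  targets=[
    [[-1.5,3,0],[0,0,0]],
    [[-1.5,4,0],[0,0,0]],
    [[-1.5,4,0],[0,0,0]],
    [[-1.5,4,-1],[0,0,0]],
    [[-1.5,3.6,-3],[0,0,0]],
    [[0,0,-4],[0,0,0]],
    [[0,0,-4],[0,0,0]],
    [[0,0,-3],[0,0,0]],
    [[0,0,-2],[0,0,0]],
    [[0,0,-1],[0,0,0]],
  ],
  grip=0.85,
)

```text
t: 43.25
eef_pos: [0.424, 0.3036, 0.0258]
orientation: [-0.001, -0.706, 0.708, -0.0]
force: [0.9, 0.4, -0.3]
gripper_width: 0.854
```

Request:
servo_tool(
  targets=[
    [[0,0,0],[0,0,0]],
    [[0,0,0],[0,0,0]],
    [[0,0,0],[0,0,0]],
    [[0,0,0],[0,0,0]],
    [[0,0,0],[0,0,0]],
    [[0,0,0],[0,0,0]],
    [[0,0,0],[0,0,0]],
    [[0,0,0],[0,0,0]],
    [[0,0,0],[0,0,0]],
    [[0,0,0],[0,0,0]],
  ],
)

```text
t: 44.5
eef_pos: [0.4237, 0.3051, 0.0269]
orientation: [-0.0, -0.707, 0.707, 0.0]
force: [-1.1, -0.6, 0.2]
gripper_width: 0.85
```

Request:
servo_tool(
  targets=[
    [[-0.1,-0.1,-0.7],[0,0,0]],
    [[0,0,-0.7],[0,0,0]],
    [[0,0,-0.5],[0,0,0]],
    [[0,0,-0.3],[0,0,0]],
    [[0,0,0],[0,0,0]],
    [[0,0,0],[0,0,0]],
    [[0,0,0],[0,0,0]],
    [[0,0,0],[0,0,0]],
    [[0,0,0],[0,0,0]],
    [[0,0,0],[0,0,0]],
  ],
)

```text
t: 45.75
eef_pos: [0.4227, 0.3042, 0.005]
orientation: [0.0, -0.707, 0.707, 0.0]
force: [0.1, 1.4, -0.4]
gripper_width: 0.848
```

Request:
servo_tool(
  targets=[
    [[0,0,0],[0,0,0]],
    [[0,0,0],[0,0,0]],
    [[0,0,0],[0,0,0]],
    [[0,0,0],[0,0,0]],
    [[0,0,0],[0,0,0]],
    [[0,0,0],[0,0,0]],
    [[0,0,0],[0,0,0]],
    [[0,0,0],[0,0,0]],
    [[0,0,0],[0,0,0]],
    [[0,0,0],[0,0,0]],
  ],
  grip=0.3,
)

```text
t: 47.0
eef_pos: [0.4227, 0.3042, 0.0049]
orientation: [0.0, -0.707, 0.707, 0.0]
force: [0.1, 0.0, -1.2]
gripper_width: 0.547
```

Request:
servo_tool(
  targets=[
    [[0,0,1],[0,0,0]],
    [[0,0,2],[0,0,0]],
    [[0,0,3],[0,0,0]],
    [[0,0,4],[0,0,0]],
    [[0,0,4],[0,0,0]],
    [[0.5,-1,3],[0,0,0]],
    [[0.8,-2,1.5],[0,0,0]],
    [[0.9,-3,0],[0,0,0]],
    [[0.9,-4,0],[0,0,0]],
    [[0.9,-5,0],[0,0,0]],
  ],
)

```text
t: 48.25
eef_pos: [0.4625, 0.1536, 0.1905]
orientation: [-0.0, 0.708, -0.706, -0.0]
force: [1.5, -1.3, -0.8]
gripper_width: 0.545
```

Request:
servo_tool(
  targets=[
    [[0.9,-5,0],[0,0,0]],
    [[0.9,-5,0],[0,0,0]],
    [[0.9,-5,0],[0,0,0]],
    [[0.9,-5,0],[0,0,0]],
    [[0,-5,0],[0,0,0]],
    [[0,-5,0],[0,0,0]],
    [[0,-4,0],[0,0,0]],
    [[0,-2.5,0],[0,0,0]],
    [[0,-1,0],[0,0,0]],
    [[0,0,0],[0,0,0]],
  ],
)

```text
t: 49.5
eef_pos: [0.4984, -0.2205, 0.19]
orientation: [0.0, -0.707, 0.707, 0.0]
force: [-0.7, -0.2, -1.0]
gripper_width: 0.549
```

Request:
servo_tool(
  targets=[
    [[0,0,0],[0,0,0]],
    [[0,0,0],[0,0,0]],
    [[0,0,-1],[0,0,0]],
    [[0,0,-1.5],[0,0,0]],
    [[0,0,-1.5],[0,0,0]],
    [[0,0,-1],[0,0,0]],
    [[0,0,0],[0,0,0]],
    [[0,0,0],[0,0,0]],
    [[0,0,0],[0,0,0]],
    [[0,0,0],[0,0,0]],
  ],
)

```text
t: 50.75
eef_pos: [0.4989, -0.2209, 0.1404]
orientation: [0.0, -0.707, 0.707, -0.0]
force: [0.2, 0.4, -0.7]
gripper_width: 0.548
```

```bash
python3 - <<'E'
from h import *
s,d=snap('scene','s8')
cv2.imwrite('pics/c13.png',cv2.resize(s[140:260,330:450],(600,600)))
E
```

```text
(no output)
```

View pics/c13.png

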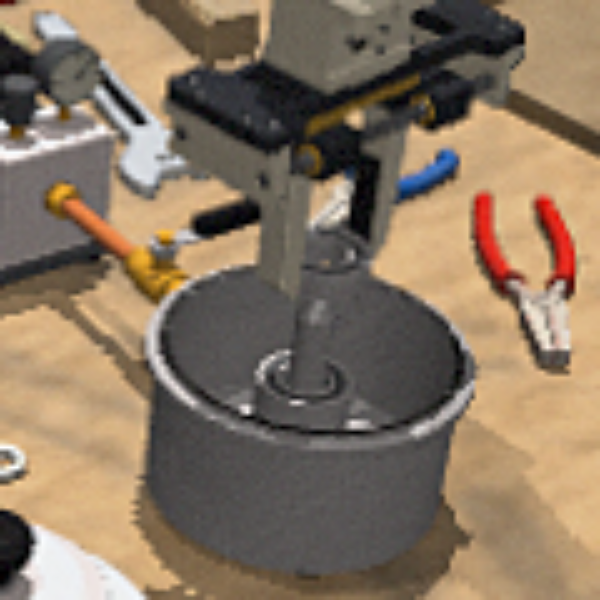

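Two are stacked (crop 302,372) and the third hangs above the tip. I lower it to TCP 0.077.

Request:
servo_tool(
  targets=[
    [[0,0,-0.5],[0,0,0]],
    [[0,0,-0.5],[0,0,0]],
    [[0,0,-0.5],[0,0,0]],
    [[0,0,-0.5],[0,0,0]],
    [[0,0,-0.5],[0,0,0]],
    [[0,0,-0.5],[0,0,0]],
    [[0,0,-0.5],[0,0,0]],
    [[0,0,0],[0,0,0]],
    [[0,0,0],[0,0,0]],
    [[0,0,0],[0,0,0]],
  ],
)

```text
t: 52.05
eef_pos: [0.4988, -0.2209, 0.1051]
orientation: [0.0, -0.707, 0.707, -0.0]
force: [0.6, 0.3, -1.1]
gripper_width: 0.551
```

Request:
servo_tool(
  targets=[
    [[0,0,-0.7],[0,0,0]],
    [[0,0,-0.7],[0,0,0]],
    [[0,0,-0.5],[0,0,0]],
    [[0,0,-0.4],[0,0,0]],
    [[0,0,-0.3],[0,0,0]],
    [[0,0,-0.2],[0,0,0]],
    [[0,0,0],[0,0,0]],
    [[0,0,0],[0,0,0]],
    [[0,0,0],[0,0,0]],
    [[0,0,0],[0,0,0]],
  ],
)

```text
t: 53.3
eef_pos: [0.4987, -0.2208, 0.0769]
orientation: [0.0, -0.707, 0.707, -0.0]
force: [-0.6, -0.6, -1.4]
gripper_width: 0.546
```

Request:
servo_tool(
  targets=[
    [[0,0,0],[0,0,0]],
    [[0,0,0],[0,0,0]],
    [[0,0,0],[0,0,0]],
    [[0,0,0],[0,0,0]],
    [[0,0,1],[0,0,0]],
    [[0,0,2],[0,0,0]],
    [[0,0,3],[0,0,0]],
    [[0,0,3],[0,0,0]],
    [[0,0,3],[0,0,0]],
    [[0,0,1],[0,0,0]],
  ],
  grip=0.75,
)

```text
t: 54.55
eef_pos: [0.4997, -0.2212, 0.2093]
orientation: [0.001, -0.707, 0.707, -0.002]
force: [0.7, -0.1, -0.3]
gripper_width: 0.752
```

Request:
servo_tool(
  targets=[
    [[0,2,0],[0,0,0]],
    [[0,4,0],[0,0,0]],
    [[0,5,0],[0,0,0]],
    [[0,5,0],[0,0,0]],
    [[0,5,0],[0,0,0]],
    [[0,5,0],[0,0,0]],
    [[0,5,0],[0,0,0]],
    [[0,3,0],[0,0,0]],
    [[0,0,0],[0,0,0]],
    [[0,0,0],[0,0,0]],
  ],
)

```text
t: 55.8
eef_pos: [0.4977, 0.1184, 0.206]
orientation: [-0.001, -0.707, 0.707, 0.0]
force: [0.5, 0.4, 0.2]
gripper_width: 0.754
```

```bash
python3 - <<'E'
from bear import *
s,d=snap('scene','s9'); t,dt=snap('top','t9')
cv2.imwrite('pics/c14.png',np.hstack([cv2.resize(s[160:380,130:450],(500,344)),cv2.resize(t[200:300,320:420],(300,344))]))
pot('t9'); bears('s9',[(193,296)])
E
```

```text
stack top z 120 [0.0854 0.0897 0.0934]
plane [-0.028  0.015  0.089]
(193, 296) c [0.6083 0.3154] R 0.0231 16 ztop 0.016
```

View pics/c14.png

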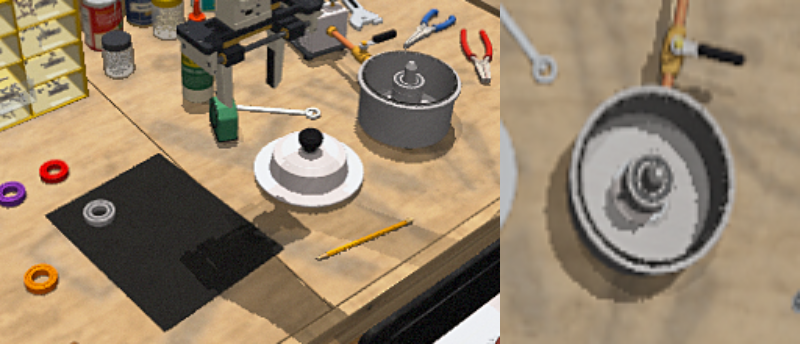

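Three are seated (top 0.090). The last is the small steel bearing at scene (193,296), (0.608,0.314). The purple, red and orange look-alikes lie off the mat.

Request:
servo_tool(
  targets=[
    [[2,3,0],[0,0,0]],
    [[2.2,4,0],[0,0,0]],
    [[2.3,4,0],[0,0,0]],
    [[2.3,4,-1],[0,0,0]],
    [[2.2,4.5,-3],[0,0,0]],
    [[0,0,-4],[0,0,0]],
    [[0,0,-4],[0,0,0]],
    [[0,0,-3],[0,0,0]],
    [[0,0,-2],[0,0,0]],
    [[0,0,-1],[0,0,0]],
  ],
  grip=0.85,
)

```text
t: 57.15
eef_pos: [0.6088, 0.313, 0.0259]
orientation: [-0.001, -0.707, 0.708, 0.0]
force: [0.7, 1.1, 0.3]
gripper_width: 0.85
```

Request:
servo_tool(
  targets=[
    [[0,0,0],[0,0,0]],
    [[0,0,0],[0,0,0]],
    [[0,0,0],[0,0,0]],
    [[0,0,0],[0,0,0]],
    [[0,0,0],[0,0,0]],
    [[0,0,0],[0,0,0]],
    [[0,0,0],[0,0,0]],
    [[0,0,0],[0,0,0]],
    [[0,0,0],[0,0,0]],
    [[0,0,0],[0,0,0]],
  ],
)

```text
t: 58.4
eef_pos: [0.6087, 0.3142, 0.0269]
orientation: [0.0, -0.707, 0.707, -0.0]
force: [-0.1, -0.1, -0.2]
gripper_width: 0.85
```

```bash
python3 - <<'E'
from h import *
s,d=snap('scene','s10')
cv2.imwrite('pics/c15.png',cv2.resize(s[210:370,110:270],(500,500)))
E
```

```text
(no output)
```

View pics/c15.png

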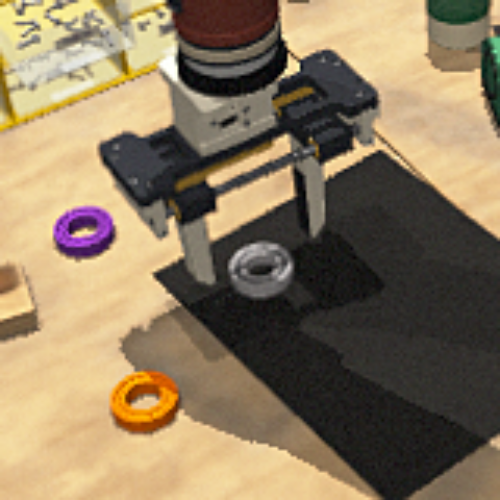

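The fingers straddle the grey ring (crop 260,270). I lower and grip.

Request:
servo_tool(
  targets=[
    [[-0.05,0,-0.7],[0,0,0]],
    [[0,0,-0.7],[0,0,0]],
    [[0,0,-0.5],[0,0,0]],
    [[0,0,-0.3],[0,0,0]],
    [[0,0,0],[0,0,0]],
    [[0,0,0],[0,0,0]],
    [[0,0,0],[0,0,0]],
    [[0,0,0],[0,0,0]],
    [[0,0,0],[0,0,0]],
    [[0,0,0],[0,0,0]],
  ],
)

```text
t: 59.7
eef_pos: [0.6082, 0.3142, 0.0049]
orientation: [0.0, -0.707, 0.707, 0.0]
force: [0.1, -0.1, -0.4]
gripper_width: 0.853
```

Request:
servo_tool(
  targets=[
    [[0,0,0],[0,0,0]],
    [[0,0,0],[0,0,0]],
    [[0,0,0],[0,0,0]],
    [[0,0,0],[0,0,0]],
    [[0,0,0],[0,0,0]],
    [[0,0,0],[0,0,0]],
    [[0,0,0],[0,0,0]],
    [[0,0,0],[0,0,0]],
    [[0,0,0],[0,0,0]],
    [[0,0,0],[0,0,0]],
  ],
  grip=0.3,
)

```text
t: 60.95
eef_pos: [0.6082, 0.3141, 0.0049]
orientation: [-0.0, -0.707, 0.707, -0.0]
force: [-0.2, -0.5, -0.5]
gripper_width: 0.494
```

Request:
servo_tool(
  targets=[
    [[0,0,1],[0,0,0]],
    [[0,0,2],[0,0,0]],
    [[0,0,3],[0,0,0]],
    [[0,0,4],[0,0,0]],
    [[0,0,4],[0,0,0]],
    [[-0.5,-1,3],[0,0,0]],
    [[-1,-2,1.5],[0,0,0]],
    [[-1.2,-4,0],[0,0,0]],
    [[-1.2,-4,0],[0,0,0]],
    [[-1.2,-5,0],[0,0,0]],
  ],
)

```text
t: 62.2
eef_pos: [0.557, 0.1541, 0.1918]
orientation: [-0.002, 0.708, -0.706, 0.0]
force: [0.8, -0.2, -0.8]
gripper_width: 0.49
```

Request:
servo_tool(
  targets=[
    [[-1.2,-5,0],[0,0,0]],
    [[-1.2,-5,0],[0,0,0]],
    [[-1.2,-5,0],[0,0,0]],
    [[-1.2,-5,0],[0,0,0]],
    [[-1.05,-5,0],[0,0,0]],
    [[0,-5,0],[0,0,0]],
    [[0,-4,0],[0,0,0]],
    [[0,-2.5,0],[0,0,0]],
    [[0,-1,0],[0,0,0]],
    [[0,0,0],[0,0,0]],
  ],
)

```text
t: 63.45
eef_pos: [0.4989, -0.2207, 0.1906]
orientation: [0.0, -0.707, 0.707, -0.0]
force: [-0.2, 0.6, 0.0]
gripper_width: 0.491
```

Request:
servo_tool(
  targets=[
    [[0,0,0],[0,0,0]],
    [[0,0,0],[0,0,0]],
    [[0,0,-1],[0,0,0]],
    [[0,0,-1.5],[0,0,0]],
    [[0,0,-1.5],[0,0,0]],
    [[0,0,-1],[0,0,0]],
    [[0,0,0],[0,0,0]],
    [[0,0,0],[0,0,0]],
    [[0,0,0],[0,0,0]],
    [[0,0,0],[0,0,0]],
  ],
)

```text
t: 64.7
eef_pos: [0.499, -0.221, 0.1404]
orientation: [0.0, -0.707, 0.707, -0.0]
force: [0.8, 0.3, -1.5]
gripper_width: 0.49
```

Lower to TCP 0.092, which puts the underside at 0.090.

Request:
servo_tool(
  targets=[
    [[0,0,-0.6],[0,0,0]],
    [[0,0,-0.6],[0,0,0]],
    [[0,0,-0.6],[0,0,0]],
    [[0,0,-0.6],[0,0,0]],
    [[0,0,-0.6],[0,0,0]],
    [[0,0,-0.6],[0,0,0]],
    [[0,0,-0.5],[0,0,0]],
    [[0,0,-0.4],[0,0,0]],
    [[0,0,-0.3],[0,0,0]],
    [[0,0,0],[0,0,0]],
  ],
)

```text
t: 65.95
eef_pos: [0.4988, -0.2208, 0.092]
orientation: [0.0, -0.707, 0.707, -0.0]
force: [0.8, 0.4, -0.8]
gripper_width: 0.495
```

Request:
servo_tool(
  targets=[
    [[0,0,0],[0,0,0]],
    [[0,0,0],[0,0,0]],
    [[0,0,0],[0,0,0]],
    [[0,0,0],[0,0,0]],
    [[0,0,0],[0,0,0]],
    [[0,0,0],[0,0,0]],
    [[0,0,0],[0,0,0]],
    [[0,0,0],[0,0,0]],
    [[0,0,0],[0,0,0]],
    [[0,0,0],[0,0,0]],
  ],
)

```text
t: 67.2
eef_pos: [0.4987, -0.2208, 0.0919]
orientation: [0.0, -0.707, 0.707, 0.0]
force: [0.2, -0.2, -0.1]
gripper_width: 0.492
```

Request:
servo_tool(
  targets=[
    [[0,0,0],[0,0,0]],
    [[0,0,0],[0,0,0]],
    [[0,0,0],[0,0,0]],
    [[0,0,0],[0,0,0]],
    [[0,0,1],[0,0,0]],
    [[0,0,2],[0,0,0]],
    [[0,0,3],[0,0,0]],
    [[0,0,3],[0,0,0]],
    [[0,0,2],[0,0,0]],
    [[0,0,1],[0,0,0]],
  ],
  grip=0.75,
)

```text
t: 68.45
eef_pos: [0.4992, -0.221, 0.2138]
orientation: [0.001, -0.707, 0.707, -0.001]
force: [-0.7, 0.1, -0.4]
gripper_width: 0.751
```

Request:
servo_tool(
  targets=[
    [[0,2,0],[0,0,0]],
    [[0,4,0],[0,0,0]],
    [[0,5,0],[0,0,0]],
    [[0,5,0],[0,0,0]],
    [[0,4,0],[0,0,0]],
    [[0,2,0],[0,0,0]],
    [[0,0,0],[0,0,0]],
    [[0,0,0],[0,0,0]],
    [[0,0,0],[0,0,0]],
    [[0,0,0],[0,0,0]],
  ],
  grip=1,
)

```text
t: 69.7
eef_pos: [0.4986, -0.0018, 0.2118]
orientation: [-0.0, -0.706, 0.708, -0.0]
force: [0.3, -0.1, -0.8]
gripper_width: 1.003
```

```bash
python3 - <<'E'
from bear import *
s,d=snap('scene','s11'); t,dt=snap('top','t11')
cv2.imwrite('pics/c16.png',np.hstack([cv2.resize(s[160:380,130:450],(500,344)),cv2.resize(t[200:300,320:420],(300,344))]))
pot('t11')
vv,uu=np.mgrid[0:420,0:560]
for n,tg,dd in(('scene','s11',d),('top','t11',dt)):
    W=bydepth(n,np.c_[uu.ravel(),vv.ravel()],dd.ravel()); W=W[dd.ravel()>0]; l=W[np.linalg.norm(W[:,:2]-[.496,0],axis=1)<.1]
    for lo,hi in((.066,.09),(.01,.02)):
        k=l[(l[:,2]>lo)&(l[:,2]<hi)]; h=cv2.convexHull(k[:,:2].astype(np.float32))[:,0].astype(float); print(n,lo,len(k),rfit(h))
E
```

```text
stack top z 136 [0.096  0.1013 0.1046]
plane [ 0.031 -0.085  0.101]
scene 0.066 179 (array([0.49263568, 0.00169464]), np.float64(0.019186462077143), 16)
scene 0.01 1082 (array([0.49369405, 0.0020878 ]), np.float64(0.08617369250704562), 32)Traceback (most recent call last):
  File "<stdin>", line 9, in <module>
TypeError: 'NoneType' object is not subscriptable
```

View pics/c16.png

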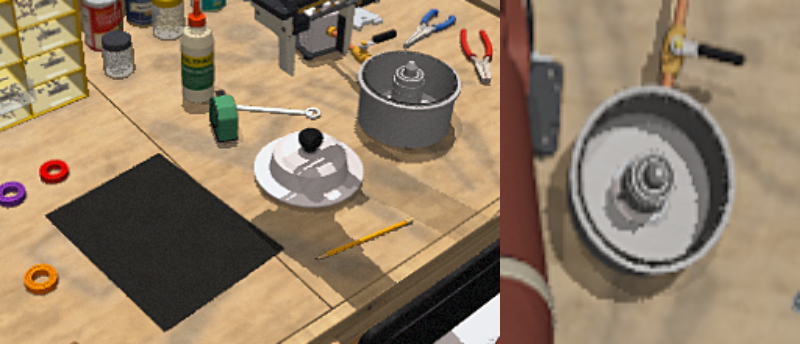

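All four are on the spindle (top 0.101, expected 0.102) and the mat is empty. Now I fetch the lid: its centre is about (0.494,0.000), and I regrasp the knob at the release pose.

Request:
servo_tool(
  targets=[
    [[-0.3,0.1,-1],[0,0,0]],
    [[0,0,-2],[0,0,0]],
    [[0,0,-2.5],[0,0,0]],
    [[0,0,-2.5],[0,0,0]],
    [[0,0,-2.5],[0,0,0]],
    [[0,0,-1.5],[0,0,0]],
    [[0,0,-1],[0,0,0]],
    [[0,0,0],[0,0,0]],
    [[0,0,0],[0,0,0]],
    [[0,0,0],[0,0,0]],
  ],
  grip=1,
)

```text
t: 71.05
eef_pos: [0.4962, 0.0002, 0.0825]
orientation: [0.001, -0.707, 0.707, -0.001]
force: [0.1, 0.1, 0.5]
gripper_width: 1.004
```

Request:
servo_tool(
  targets=[
    [[-0.1,0,-0.8],[0,0,0]],
    [[0,0,-0.8],[0,0,0]],
    [[0,0,-0.5],[0,0,0]],
    [[0,0,-0.3],[0,0,0]],
    [[0,0,0],[0,0,0]],
    [[0,0,0],[0,0,0]],
    [[0,0,0],[0,0,0]],
    [[0,0,0],[0,0,0]],
    [[0,0,0],[0,0,0]],
    [[0,0,0],[0,0,0]],
  ],
)

```text
t: 72.3
eef_pos: [0.4947, 0.0002, 0.058]
orientation: [0.0, -0.707, 0.707, -0.0]
force: [0.5, 0.5, 0.5]
gripper_width: 0.999
```

Request:
servo_tool(
  targets=[
    [[0,0,0],[0,0,0]],
    [[0,0,0],[0,0,0]],
    [[0,0,0],[0,0,0]],
    [[0,0,0],[0,0,0]],
    [[0,0,0],[0,0,0]],
    [[0,0,0],[0,0,0]],
    [[0,0,0],[0,0,0]],
    [[0,0,0],[0,0,0]],
    [[0,0,0],[0,0,0]],
    [[0,0,0],[0,0,0]],
  ],
  grip=0.1,
  newtons=40,
)

```text
t: 73.55
eef_pos: [0.4947, 0.0001, 0.0579]
orientation: [0.0, -0.707, 0.707, -0.0]
force: [0.4, -0.5, -0.3]
gripper_width: 0.4
```

Request:
servo_tool(
  targets=[
    [[0,0,0.5],[0,0,0]],
    [[0,0,1.5],[0,0,0]],
    [[0,0,2.5],[0,0,0]],
    [[0,0,2.5],[0,0,0]],
    [[0,0,2.5],[0,0,0]],
    [[0,0,2.5],[0,0,0]],
    [[0,0,2.5],[0,0,0]],
    [[0,0,2],[0,0,0]],
    [[0,0,1],[0,0,0]],
    [[0,0,0],[0,0,0]],
  ],
)

```text
t: 74.8
eef_pos: [0.4946, 0.0002, 0.2334]
orientation: [0.0, -0.707, 0.707, -0.0]
force: [-0.7, 0.1, -5.1]
gripper_width: 0.401
```

Request:
servo_tool(
  targets=[
    [[0.1,-1,0],[0,0,0]],
    [[0.1,-2,0],[0,0,0]],
    [[0.1,-3,0],[0,0,0]],
    [[0.15,-3,0],[0,0,0]],
    [[0,-3,0],[0,0,0]],
    [[0,-3,0],[0,0,0]],
    [[0,-3,0],[0,0,0]],
    [[0,-2.5,0],[0,0,0]],
    [[0,-1.6,0],[0,0,0]],
    [[0,0,0],[0,0,0]],
  ],
)

```text
t: 76.05
eef_pos: [0.4984, -0.2224, 0.2321]
orientation: [-0.001, -0.706, 0.708, 0.001]
force: [-0.3, 0.3, -4.2]
gripper_width: 0.402
```

Request:
servo_tool(
  targets=[
    [[0,0,0],[0,0,0]],
    [[0,0,0],[0,0,0]],
    [[0,0,-1],[0,0,0]],
    [[0,0,-1.5],[0,0,0]],
    [[0,0,-1.5],[0,0,0]],
    [[0,0,-1],[0,0,0]],
    [[0,0,0],[0,0,0]],
    [[0,0,0],[0,0,0]],
    [[0,0,0],[0,0,0]],
    [[0,0,0],[0,0,0]],
  ],
)

```text
t: 77.3
eef_pos: [0.4994, -0.2209, 0.1834]
orientation: [0.0, -0.707, 0.707, -0.0]
force: [-0.6, 0.6, -4.7]
gripper_width: 0.404
```

```bash
python3 - <<'E'
from bear import *
s,d=snap('scene','s12')
cv2.imwrite('pics/c17.png',cv2.resize(s[140:260,330:450],(600,600)))
vv,uu=np.mgrid[0:420,0:560]
W=bydepth('scene',np.c_[uu.ravel(),vv.ravel()],d.ravel()); l=W[np.linalg.norm(W[:,:2]-[.4987,-.2195],axis=1)<.1]
print(readout.get_obs()['eef_pos'])
z0=readout.get_obs()['eef_pos'][2]-.143+.1
k=l[(abs(l[:,2]-z0)<.006)]; h=cv2.convexHull(k[:,:2].astype(np.float32))[:,0].astype(float); print(len(k),rfit(h))
A=np.c_[k[:,:2]-[.4987,-.22],np.ones(len(k))]; print(np.linalg.lstsq(A,k[:,2],rcond=None)[0].round(4),z0)
E
```

```text
[ 0.49934667 -0.22091442  0.18328515]
895 (array([ 0.49972799, -0.21798429]), np.float64(0.08716859250647502), 31)
[ 0.001  -0.0024  0.1402] 0.14028515068187197
```

View pics/c17.png

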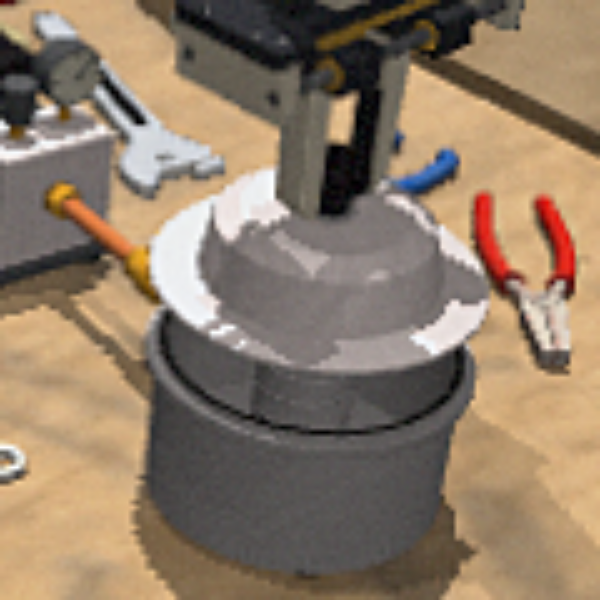

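The lid is level. It sits about 1 mm in x and 1.5 mm in y off the rim centre as the same camera measured it, within the 3.5 mm play. I nudge it and lower.

Request:
servo_tool(
  targets=[
    [[-0.05,-0.1,-0.5],[0,0,0]],
    [[0,0,-0.5],[0,0,0]],
    [[0,0,-0.5],[0,0,0]],
    [[0,0,-0.5],[0,0,0]],
    [[0,0,-0.5],[0,0,0]],
    [[0,0,-0.4],[0,0,0]],
    [[0,0,-0.3],[0,0,0]],
    [[0,0,-0.3],[0,0,0]],
    [[0,0,0],[0,0,0]],
    [[0,0,0],[0,0,0]],
  ],
)

```text
t: 78.6
eef_pos: [0.4988, -0.2219, 0.148]
orientation: [0.0, -0.707, 0.707, -0.0]
force: [0.2, -0.3, -5.0]
gripper_width: 0.403
```

Request:
servo_tool(
  targets=[
    [[0,0,-0.1],[0,0,0]],
    [[0,0,-0.1],[0,0,0]],
    [[0,0,-0.1],[0,0,0]],
    [[0,0,-0.1],[0,0,0]],
    [[0,0,0],[0,0,0]],
    [[0,0,0],[0,0,0]],
    [[0,0,0],[0,0,0]],
    [[0,0,0],[0,0,0]],
    [[0,0,0],[0,0,0]],
    [[0,0,0],[0,0,0]],
  ],
)

```text
t: 79.85
eef_pos: [0.4987, -0.2218, 0.1439]
orientation: [0.0, -0.707, 0.707, 0.0]
force: [0.9, 0.5, -3.6]
gripper_width: 0.399
```

Request:
servo_tool(
  targets=[
    [[0,0,-0.1],[0,0,0]],
    [[0,0,-0.05],[0,0,0]],
    [[0,0,0],[0,0,0]],
    [[0,0,0],[0,0,0]],
    [[0,0,0],[0,0,0]],
    [[0,0,0],[0,0,0]],
    [[0,0,0],[0,0,0]],
    [[0,0,0],[0,0,0]],
    [[0,0,0],[0,0,0]],
    [[0,0,0],[0,0,0]],
  ],
)

```text
t: 81.1
eef_pos: [0.4988, -0.2219, 0.1429]
orientation: [0.0, -0.707, 0.707, -0.0]
force: [-3.6, 1.1, 5.1]
gripper_width: 0.403
```

Request:
servo_tool(
  targets=[
    [[0,0,0],[0,0,0]],
    [[0,0,0],[0,0,0]],
    [[0,0,0],[0,0,0]],
    [[0,0,0],[0,0,0]],
    [[0,0,0],[0,0,0]],
    [[0,0,1],[0,0,0]],
    [[0,0,2],[0,0,0]],
    [[0,0,3],[0,0,0]],
    [[0,0,3],[0,0,0]],
    [[0,0,2],[0,0,0]],
  ],
  grip=1,
)

```text
t: 82.35
eef_pos: [0.4993, -0.222, 0.2548]
orientation: [0.001, -0.707, 0.707, -0.001]
force: [0.6, -0.5, -0.9]
gripper_width: 1.002
```

Request:
servo_tool(
  targets=[
    [[0,-3,0],[0,0,0]],
    [[0,-4,0],[0,0,0]],
    [[0,-4,0],[0,0,0]],
    [[0,-3,0],[0,0,0]],
    [[0,-2,0],[0,0,0]],
    [[0,0,0],[0,0,0]],
    [[0,0,0],[0,0,0]],
    [[0,0,0],[0,0,0]],
    [[0,0,0],[0,0,0]],
    [[0,0,0],[0,0,0]],
  ],
  grip=0,
)

```text
t: 83.6
eef_pos: [0.4988, -0.3814, 0.2526]
orientation: [-0.0, 0.707, -0.707, 0.0]
force: [-0.5, 0.3, 0.8]
gripper_width: 0.009
```

```bash
cat > lid.py <<'E'
from bear import *
def lid(tags):
  vv,uu=np.mgrid[0:420,0:560]
  for n,tg in zip(('scene','top'),tags):
    im,d=snap(n,tg)
    W=bydepth(n,np.c_[uu.ravel(),vv.ravel()],d.ravel()); rr=np.linalg.norm(W[:,:2]-[.4987,-.2208],axis=1); l=W[(rr<.095)]
    k=l[abs(l[:,2]-.1)<.008]; rk=np.linalg.norm(k[:,:2]-[.4987,-.2208],axis=1); k=k[rk>.062]
    if len(k)<50: print(n,'hidden');continue
    h=cv2.convexHull(k[:,:2].astype(np.float32))[:,0].astype(float); print(n,len(k),rfit(h))
    A=np.c_[k[:,:2]-[.4987,-.22],np.ones(len(k))]; print('plane',np.linalg.lstsq(A,k[:,2],rcond=None)[0].round(4))
    k=l[abs(l[:,2]-.137)<.004]; print('dome z',np.median(k[:,2]))
E
python3 - <<'E'
from lid import *
lid(('s13','t13'))
s=cv2.imread('pics/s13.png');t=cv2.imread('pics/t13.png')
cv2.imwrite('pics/c18.png',np.hstack([cv2.resize(s[140:260,330:450],(400,400)),cv2.resize(t[190:310,310:430],(400,400))]))
E
```

```text
scene 817 (array([ 0.49889346, -0.21862577]), np.float64(0.08743462571899842), 25)
plane [ 0.0094 -0.0027  0.0993]
dome z 0.1360840294003005
top 1130 (array([ 0.49889126, -0.22182732]), np.float64(0.08678193643967139), 46)
plane [0.0005 0.0015 0.1001]
dome z 0.136637848688841
```

View pics/c18.png

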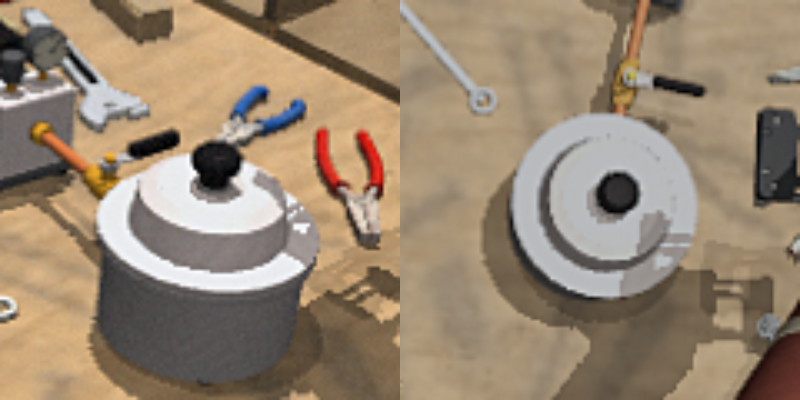

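The lid is flush: flange plane level at 0.099–0.100, dome at 0.136, centred within about 1 mm of the rim. Next is the lever: I check its pivot and grip.

```bash
python3 - <<'E'
from h import *
t=cv2.imread('pics/t13.png'); s=cv2.imread('pics/s13.png')
a=t[195:235,360:410]; b=s[165:205,350:400]
cv2.imwrite('pics/c19.png',np.hstack([cv2.resize(a,None,fx=8,fy=8,interpolation=0),cv2.resize(b,None,fx=8,fy=8,interpolation=0)]))
E
```

```text
(no output)
```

View pics/c19.png

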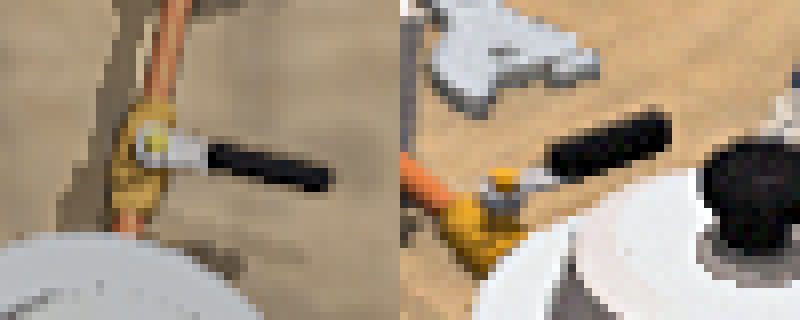

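Request:
servo_tool(
  targets=[
    [[2,1,0],[0,0,0]],
    [[2.5,2,0],[0,0,0]],
    [[2.5,2.2,0],[0,0,0]],
    [[2,2,-1],[0,0,0]],
    [[0,0,-2],[0,0,0]],
    [[0,0,-2],[0,0,0]],
    [[0,0,-2],[0,0,0]],
    [[0,0,-1],[0,0,0]],
    [[0,0,0],[0,0,0]],
    [[0,0,0],[0,0,0]],
  ],
)

```text
t: 84.95
eef_pos: [0.5896, -0.3098, 0.1733]
orientation: [-0.0, 0.707, -0.707, 0.001]
force: [0.4, -0.1, 0.1]
gripper_width: 0.008
```

```bash
python3 - <<'E'
from h import *
p=onz('top',[(379.1,212.2),(386,214.0),(401,217.2)],.094); q=onz('scene',[(362.6,187.4)],.096)
print(p.round(4),q.round(4))
d=p[2]-p[1];print(np.degrees(np.arctan2(d[1],d[0])), np.linalg.norm(d[:2]))
for x in(p[0],q[0]): v=x[:2]-[.4987,-.2208]; print(np.linalg.norm(v),np.degrees(np.arctan2(v[1],v[0])))
E
```

```text
[[ 0.6258 -0.2418  0.094 ]
 [ 0.6222 -0.2641  0.094 ]
 [ 0.6168 -0.3126  0.094 ]] [[ 0.6179 -0.231   0.096 ]]
-96.39062861919521 0.04873009708743457
0.1288349394456441 -9.400068896890625
0.11964952130853554 -4.897078694733048
```

The pivot is at about (0.626,-0.241), pipe direction -9°, lever at -97° (nearly 0). I descend beside the grip on its -x side.

Request:
servo_tool(
  targets=[
    [[0,0,-1.5],[0,0,0]],
    [[0,0,-2],[0,0,0]],
    [[0,0,-2],[0,0,0]],
    [[0,0,-1.5],[0,0,0]],
    [[0,0,-1],[0,0,0]],
    [[0,0,-0.7],[0,0,0]],
    [[0,0,-0.3],[0,0,0]],
    [[0,0,0],[0,0,0]],
    [[0,0,0],[0,0,0]],
    [[0,0,0],[0,0,0]],
  ],
)

```text
t: 86.2
eef_pos: [0.5889, -0.3099, 0.0829]
orientation: [0.0, -0.707, 0.707, -0.0]
force: [-0.7, -0.2, -0.2]
gripper_width: 0.003
```

```bash
python3 - <<'E'
from h import *
s,_=snap('scene','s14');t,_=snap('top','t14')
cv2.imwrite('pics/c20.png',np.hstack([cv2.resize(s[120:220,330:430],(400,400)),cv2.resize(t[170:270,340:440],(400,400))]))
E
```

```text
(no output)
```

View pics/c20.png

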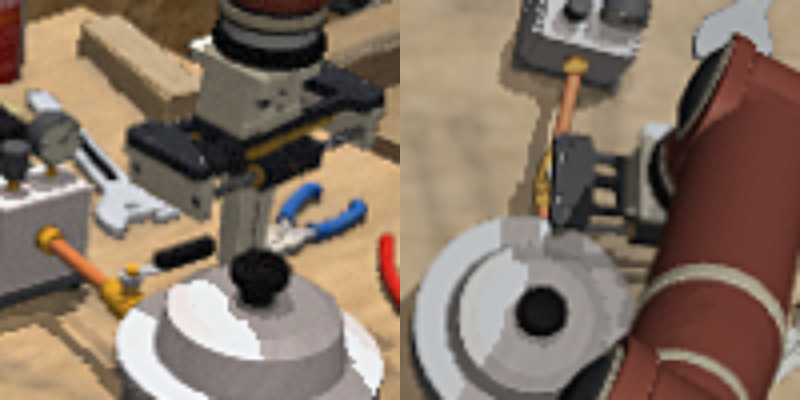

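Request:
servo_tool(
  targets=[
    [[0.7,0.1,0],[0,0,0]],
    [[0.7,0,0],[0,0,0]],
    [[0.6,0,0],[0,0,0]],
    [[0.6,0,0],[0,0,0]],
    [[0.6,0,0],[0,0,0]],
    [[0.6,0.1,0],[0,0,0]],
    [[0.6,0.15,0],[0,0,0]],
    [[0.5,0.15,0],[0,0,0]],
    [[0,0,0],[0,0,0]],
    [[0,0,0],[0,0,0]],
  ],
)

```text
t: 87.55
eef_pos: [0.6383, -0.3038, 0.0824]
orientation: [-0.001, 0.707, -0.707, -0.0]
force: [-0.1, -1.6, -0.5]
gripper_width: 0.006
```

```bash
python3 - <<'E'
from h import *
s,_=snap('scene','s15')
cv2.imwrite('pics/c21.png',cv2.resize(s[120:220,330:430],(600,600)))
E
```

```text
(no output)
```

View pics/c21.png

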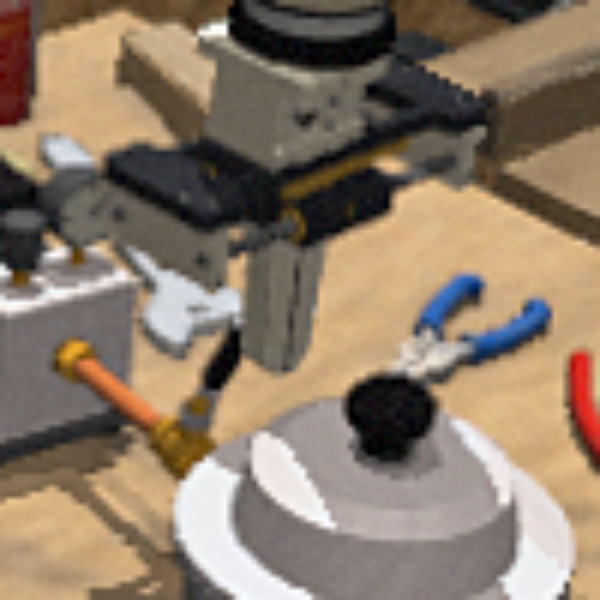

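The lever has begun to swing (it now points away, crop 220,370). I follow the arc.

Request:
servo_tool(
  targets=[
    [[0.55,0.25,0],[0,0,0]],
    [[0.55,0.25,0],[0,0,0]],
    [[0.5,0.5,0],[0,0,0]],
    [[0.45,0.5,0],[0,0,0]],
    [[0.35,0.6,0],[0,0,0]],
    [[0.3,0.6,0],[0,0,0]],
    [[0.1,0.3,0],[0,0,0]],
    [[0,0,0],[0,0,0]],
    [[0,0,0],[0,0,0]],
    [[0,0,0],[0,0,0]],
  ],
)

```text
t: 88.85
eef_pos: [0.6664, -0.274, 0.0827]
orientation: [-0.001, 0.707, -0.707, 0.0]
force: [-0.1, -1.5, -0.1]
gripper_width: 0.006
```

```bash
python3 - <<'E'
from h import *
s,_=snap('scene','s16'); t,_=snap('top','t16')
cv2.imwrite('pics/c22.png',np.hstack([cv2.resize(s[120:220,330:430],(400,400)),cv2.resize(t[170:270,340:440],(400,400))]))
E
```

```text
(no output)
```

View pics/c22.png

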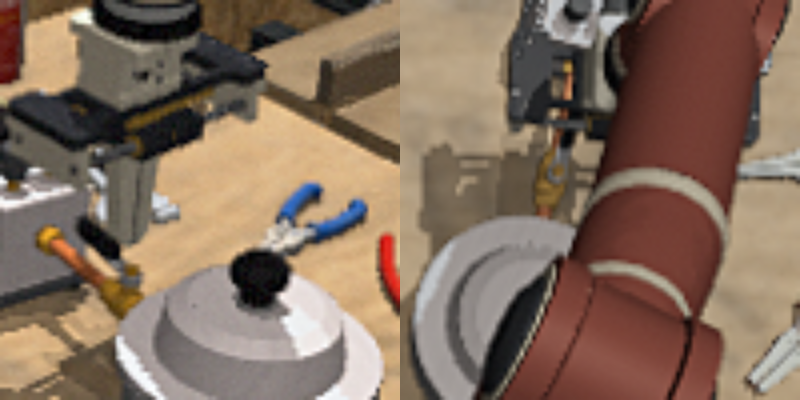

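Nearly in line. I push +y in small steps until it meets the stop.

Request:
servo_tool(
  targets=[
    [[0,0.2,0],[0,0,0]],
    [[0,0.2,0],[0,0,0]],
    [[0,0.1,0],[0,0,0]],
    [[0,0.1,0],[0,0,0]],
    [[0,0,0],[0,0,0]],
    [[0,0,0],[0,0,0]],
    [[0,0,0],[0,0,0]],
    [[0,0,0],[0,0,0]],
    [[0,0,0],[0,0,0]],
    [[0,0,0],[0,0,0]],
  ],
)

```text
t: 90.2
eef_pos: [0.6662, -0.2694, 0.0828]
orientation: [0.0, -0.707, 0.707, -0.001]
force: [1.9, -4.7, 0.9]
gripper_width: 0.003
```

Request:
servo_tool(
  targets=[
    [[0,0.1,0],[0,0,0]],
    [[0,0.1,0],[0,0,0]],
    [[0,0.1,0],[0,0,0]],
    [[0,0.1,0],[0,0,0]],
    [[0,0,0],[0,0,0]],
    [[0,0,0],[0,0,0]],
    [[0,0,0],[0,0,0]],
    [[0,0,0],[0,0,0]],
    [[0,0,0],[0,0,0]],
    [[0,0,0],[0,0,0]],
  ],
)

```text
t: 91.45
eef_pos: [0.6662, -0.2692, 0.083]
orientation: [-0.001, -0.706, 0.708, -0.003]
force: [4.1, -8.5, -0.6]
gripper_width: 0.004
```

At the stop: no further motion and 8.5 N. I back off to -y, rise and inspect.

Request:
servo_tool(
  targets=[
    [[0,-0.7,0],[0,0,0]],
    [[0,-1,0],[0,0,0]],
    [[0,-1.5,0],[0,0,0]],
    [[0,-1,0],[0,0,0]],
    [[0,0,2],[0,0,0]],
    [[0,0,4],[0,0,0]],
    [[0,0,5],[0,0,0]],
    [[0,0,4],[0,0,0]],
    [[0,0,1],[0,0,0]],
    [[0,0,0],[0,0,0]],
  ],
)

```text
t: 92.7
eef_pos: [0.6657, -0.3063, 0.2429]
orientation: [-0.0, 0.707, -0.707, 0.0]
force: [0.5, 0.1, -1.2]
gripper_width: 0.008
```

Request:
servo_tool(
  targets=[
    [[-2,-3,0],[0,0,0]],
    [[-3,-3.5,0],[0,0,0]],
    [[-4,-3.5,0],[0,0,0]],
    [[-4,-3,0],[0,0,0]],
    [[-4,-3,0],[0,0,0]],
    [[-3,-2,0],[0,0,0]],
    [[0,0,0],[0,0,0]],
    [[0,0,0],[0,0,0]],
    [[0,0,0],[0,0,0]],
    [[0,0,0],[0,0,0]],
  ],
)

```text
t: 93.95
eef_pos: [0.467, -0.4855, 0.2421]
orientation: [-0.0, 0.708, -0.706, -0.0]
force: [-0.5, -0.4, -0.3]
gripper_width: 0.006
```

```bash
python3 - <<'E'
from lid import *
lid(('s17','t17'))
s=cv2.imread('pics/s17.png');t=cv2.imread('pics/t17.png')
cv2.imwrite('pics/c23.png',np.hstack([cv2.resize(s[150:250,330:430],(400,400)),cv2.resize(t[170:270,330:430],(400,400))]))
cv2.imwrite('pics/c24.png',cv2.resize(t[170:240,350:420],None,fx=8,fy=8,interpolation=0))
d=np.load('pics/t17.npy');vv,uu=np.mgrid[0:420,0:560]
W=bydepth('top',np.c_[uu.ravel(),vv.ravel()],d.ravel()).reshape(420,560,3)
m=(W[...,2]>.078)&(W[...,2]<.105)&(t.max(2)<70)&(abs(W[...,0]-.67)<.05)&(abs(W[...,1]+.25)<.05)
q=W[m]; c=q.mean(0); dd=np.linalg.svd(q[:,:2]-c[:2])[2][0]; print('grip',len(q),c.round(4),np.degrees(np.arctan(dd[1]/dd[0])), 'from pivot',np.degrees(np.arctan2(c[1]+.2412,c[0]-.626)))
E
```

```text
scene 833 (array([ 0.49866271, -0.21940802]), np.float64(0.08748055952960172), 28)
plane [ 0.007  -0.0017  0.0992]
dome z 0.13601116322216222
top 1115 (array([ 0.49927034, -0.22179108]), np.float64(0.08686963140198276), 43)
plane [0.0029 0.0021 0.1001]
dome z 0.13655398931612994
grip 51 [ 0.6712 -0.2488  0.0941] -10.606375869351231 from pivot -9.575199968065633
```

View pics/c23.png

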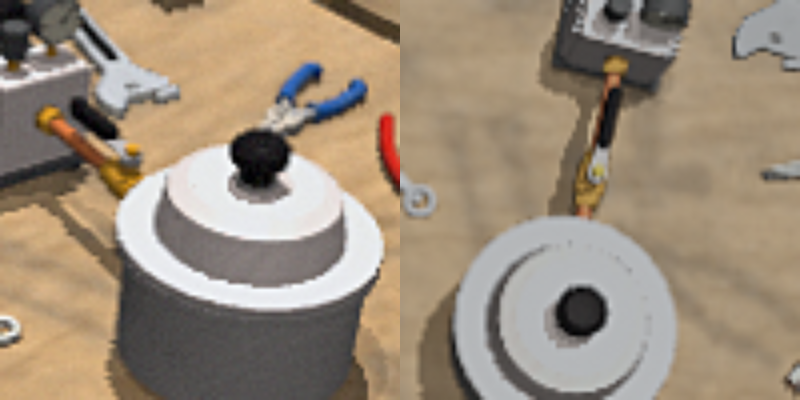

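View pics/c24.png

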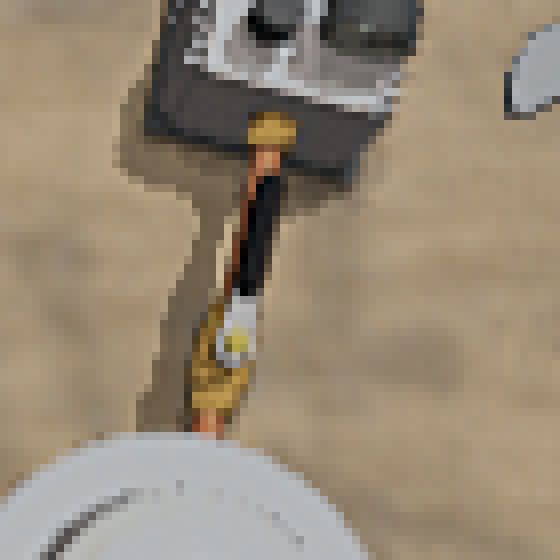

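View pics/s17.png

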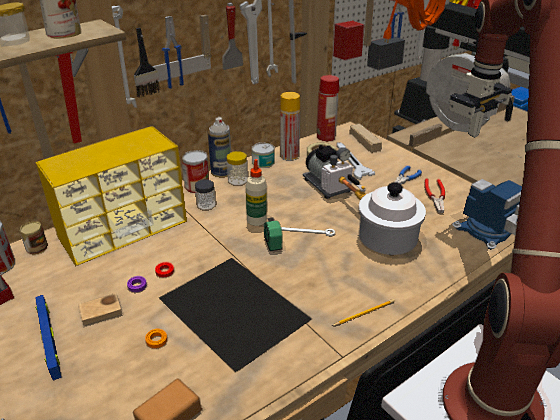

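The lever lies in line with the pipe (about -10° against the pipe's -9°) and at its stop. The lid is flush, the mat is empty, and the other objects look unmoved. I hand in.

```bash
python3 - <<'E'
from h import *
print(r.sign_off())
E
```

```text
the job is handed in; nothing more can be done
None
```

The pot is loaded and closed, and the valve is open. I handed the job in at about 94 s of the 210 s allowed, with the arm clear of everything.

- **Bearings:** Four bearings were there at the start, three large and one small, and all four are on the spindle. The top of the stack measured 0.101 m against an expected 0.102 m, and the mat is empty.
- **Lid:** It is back on the rim and level. The flange top measured 0.099–0.100 m, and its centre is within about 1 mm of the rim.
- **Valve:** I swung the lever after the lid was on, until it met its stop: it moved no further at 8.5 N. The grip then pointed at about -10° with the pipe at about -9°, which agrees within measuring error.
- **Left alone:** The glue bottle, tape measure, wrench and coloured rings look unmoved in the last picture. I checked these by eye, not by measuring.

**Disagreements between checks:**
- The two cameras differed by about 3 mm in y throughout, so I used the average.
- One scene-camera reading of the valve pivot was about 1 cm off. I did not use it, because the top view and the given 130 mm distance agreed with each other.
- A plane fit on the top bearing showed a slight slope (0.085). I put that down to the few noisy points on that small ring, since its height matched.

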